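Put the pottery tools away in their fitted case and close it

TASK

Put away every pottery tool lying loose on the table: lay each in the recess of the open wooden case that is cut to its outline, the right way round and flat down on the bottom. Then swing the lid fully shut and, after that, fold both clamp arms down flat on top of it. Leave the beaker and the tape roll as they are.

Things in the scene. Friction and masses are not known exactly. Their poses are not given: they have to be found in the camera images.
- case: wooden tool case, fixed, 236 mm (own x) by 266 (own y), walls 8 thick, 40 high; origin under its centre, z up. Floor 6 mm above the table; on it a 10 mm thick insert with five recesses cut down to the floor, 44 mm apart, all along the case's x. A finger channel (x -32 to 32 mm), also down to the floor, crosses them all along y. Lid hinged on the +x side, two clamps on the -x side
- brush_hake: wide flat slip brush, 178 mm long; bristle head 45 mm wide and 9 mm thick (from 28 to 89 mm along +x), handle 10 to 11 mm wide and 11 mm high. Origin at the centre of its length, on its underside; x runs along it towards the head, z up when it lies flat. May be absent
- loop_tool_c: WIDE loop trimming tool, 185 mm long; turned handle 16 mm wide and 16 mm high (from -92 to 23 mm), flat wire loop 41 mm wide at the +x end. Origin at the centre of its length, on its underside; x runs along it towards the head, z up when it lies flat. May be absent
- brush_engobe: narrow flat brush, 198 mm long; bristle head 20 mm wide (from 38 to 99 mm), handle 11 mm wide and 11 mm high. Origin at the centre of its length, on its underside; x runs along it towards the head, z up when it lies flat. May be absent
- loop_tool_a: narrower loop trimming tool, 185 mm long; turned handle 16 mm wide and 16 mm high (from -92 to 23 mm), flat wire loop 31 mm wide at the +x end. Origin at the centre of its length, on its underside; x runs along it towards the head, z up when it lies flat. May be absent
- stick_0: plain boxwood modelling stick, 174 mm long, 16 mm wide, 9 mm high, no head; it may lie either way round in its recess. Origin at the centre of its length, on its underside; x runs along it, z up when it lies flat. May be absent like any of the tools
- slot_brush_hake (a point): centre of the floor of the recess for brush_hake (6 mm above the table; recess cut to the tool's outline, 3 mm larger each side, 4 mm each end, wide where the head goes); the tool's origin belongs here, its head towards the lid hinge (case +x)
- slot_loop_tool_c (a point): centre of the floor of the recess for loop_tool_c (6 mm above the table; recess cut to the tool's outline, 3 mm larger each side, 4 mm each end, wide where the head goes); the tool's origin belongs here, its head towards the clamp side (case -x)
- slot_brush_engobe (a point): centre of the floor of the recess for brush_engobe (6 mm above the table; recess cut to the tool's outline, 3 mm larger each side, 4 mm each end, wide where the head goes); the tool's origin belongs here, its head towards the lid hinge (case +x)
- slot_loop_tool_a (a point): centre of the floor of the recess for loop_tool_a (6 mm above the table; recess cut to the tool's outline, 3 mm larger each side, 4 mm each end, wide where the head goes); the tool's origin belongs here, its head towards the clamp side (case -x)
- slot_stick_0 (a point): centre of the floor of the recess for stick_0 (6 mm above the table; recess cut to the tool's outline, 3 mm larger each side, 4 mm each end, wide where the head goes); the tool's origin belongs here
- lid (a joint): lid angle in rad: 0 shut, grows as it opens (up to 1.9; 1.57 stands straight up). Stiff hinge: it stays where it is left; about 2 to 4 N at its free edge move it
- lid_hinge (a point): middle of the lid's hinge line (along the case's y), 118 mm along the case's +x, 40 mm above the table
- lid_edge (a point): middle of the lid's free edge, on its outer face. The lid is a plain board 236 mm from hinge to free edge, 266 mm wide, 8 mm thick (outer face 8 mm above the hinge line when shut); no knob
- clamp_near (a joint): angle of this clamp arm in rad: 0 folded down flat over the lid's edge, grows as it swings up and outwards (1.57 straight up, up to 1.8). It stays where it is left; about 1 to 2 N at its tip move it
- clamp_near_pivot (a point): pivot of this clamp arm (axis along the case's y), 130 mm along the case's -x, 70 mm along the case's +y, 53 mm above the table
- clamp_near_tip (a point): end of this clamp arm, on its outer face (the upper face when down). The arm is a steel bar 75 mm long, 20 mm wide, 8 mm thick, its outer face 8 mm off the pivot axis
- clamp_far (a joint): angle of this clamp arm in rad: 0 folded down flat over the lid's edge, grows as it swings up and outwards (1.57 straight up, up to 1.8). It stays where it is left; about 1 to 2 N at its tip move it
- clamp_far_pivot (a point): pivot of this clamp arm (axis along the case's y), 130 mm along the case's -x, 70 mm along the case's -y, 53 mm above the table
- clamp_far_tip (a point): end of this clamp arm, on its outer face (the upper face when down). The arm is a steel bar 75 mm long, 20 mm wide, 8 mm thick, its outer face 8 mm off the pivot axis
- slip_beaker: bystander, not to be disturbed: white beaker, 70 mm across, 78 mm tall; origin at the centre of its underside
- tape_roll: bystander, not to be disturbed: roll of paper tape, 64 mm across, 24 mm high; origin at the centre of its underside

How it is judged:
By the outcome, as a careful person would: the job done as asked, in the order asked, and still so for the second after the job is handed in, with the robot touching nothing.
Of brush_hake, loop_tool_c, brush_engobe, loop_tool_a, stick_0 only 3 to 5 are there at a start; the rules pass over those that are not, and their reading is None.
At some moment in a run one of brush_hake, loop_tool_c, brush_engobe, loop_tool_a, stick_0 may be knocked a few centimetres aside while the robot is not near it.
Once in a run the grip may slacken for a moment while it holds something.
It also fails if it takes over 210 s, if anything falls off the work surface, if the arm or the gripper's body presses on something with over 40 N, if the wrist force passes 120 N, or if a joint passes its speed limit or range.

ROBOT

A 6-joint arm with a two-finger parallel gripper is mounted at the origin on the work surface; the furniture and walls round the work are solid. World frame = base frame: x ahead of the robot, y to its left, z up, the work surface at z = 0. Lengths are in mm, angles in rad, forces in N, time in s.
With the tool pointing down it reaches from about 300 to 875 mm from the base axis. Payload 4.2 kg.
Tool frame: the origin (TCP) lies at the very end of the fingers, on their centre line; the grasp point (between the pads) lies 19 mm behind it (manip.tcp_to_grasp is the distance from the TCP to the grasp point, in mm); z points along the fingers, y is the line along which they close (so a half turn about z gives the same grasp; the last joint's range is limited). The gripper opens to 85 mm and grips with 20 to 120 N. Pads are 22 mm wide; open, the fingers measure 114 mm over their backs; the gripper's body (76 mm by 85 mm) begins 54 mm behind the grasp point. The pads swing forward as they close: fully open they stand 13 mm farther back than shut.
Start: joints at [1.325, 0.32, 1.565, -0, 1.257, -0.02], TCP at [128.735, 560.418, 231.338] pointing down, gripper open.
Joint ranges: [-3.11, 3.11], [-0.84, 2.01], [0.21, 2.61], [-1.34, 4.49], [0.05, 2.63], [-2.56, 2.56]. Speed limits (rad/s): [2.57, 2.57, 3.14, 3.14, 3.14, 3.14].

INTERFACE

Orientations are given as [roll, pitch, yaw] about the fixed x, y, z axes, in that order (R = Rz(yaw) Ry(pitch) Rx(roll)).
In Python, from rig import status, vision, ticket, manip gives the robot as it stands.
- The arm moves only by the tool play_rows, never from a script. Its arguments are lists of equal length, an entry for each row: "turn": the turn, a rotation vector about the tool's x, y, z in degrees, a list of three; "slide": the shift along the tool's x, y, z in cm, a list of three; "jaw": the closure in counts, from 0 (fully open) to 255 (shut). A call has 1 to 5 rows; each row is the pose to reach, as a shift and turn from the pose commanded when the call began, along the tool's axes at that moment; what a row does not reach only later rows make up. A row lasts 1/10 s, in which the tool goes at most 50 mm and 8.59 degrees, less where a joint would pass 70% of its speed; a pose out of reach is approached as far as the arm can. A call with a gripper value outside its range is refused whole. The fingers move at their own pace and stop on an object; the grip force is fixed at half the most. Time passes only in rows, so rows that repeat a pose let the fingers close. It gives the time, the measured TCP pose, the force, the opening and the grip force at its end, in the units of the state.
- status.state(): the state, without advancing time (a new reading comes with each control period).
- vision.read_camera(name): name is "scene" or "top"; returns (picture, depth): 384x512x3 uint8, red, green, blue; 384x512 float32, mm along the optical axis (not along the pixel's ray), 0 where there is no reading.
- vision.get_calibration(name): a dict with "mtx" (3x3 intrinsics, pixels), "k1" (the pictures are not rectified: a ray, as slopes to the right and down, at radius r is drawn at 1 + k1 r^2 times it, then the intrinsics apply), "camera_from_world" (4x4, takes a point from world to camera coordinates). Camera axes: x right, y down, z forward; pixel columns grow to the right and rows downward; lengths in mm; the calibration is good to about 2 mm. A picture is of the moment at which its call begins. get_calibration takes no time and is no camera call.
- ticket.close_job(): hands the job in; it is judged then, once.
Trained networks look in the newest picture that a camera, given by its name, has taken for a name from the list of things; names that differ only in an ending like _2 or _b are one class to them, and where a whole thing is asked for, a point or a joint stands for the part that bears it (a point fixed in the world has none). Each returns a list of dicts, best first, with "score" (0 to 1); they miss things now and then, are a little off and sometimes report something else, mostly with a low value. They report only what shows in the picture. A call takes as long as a camera call.
- vision.trace(label, camera): "mask" (384x512 bool, what is visible of it) and "rect" ([left, top, right, bottom] in pixels, round what is visible of it).
- vision.spot_point(label, camera): "at" ([row, column] in pixels: a listed point, or the origin of a listed thing).
The state is a dict: "clock": time; "joint_positions": joint angles; "qd": joint speeds; "joint_efforts": joint torques, N m; "tcp_pos": TCP position; "orientation": TCP orientation; "contact_force": force on the tool from outside, world axes, zero at the start; "moment": the same for the moment, N m; "gripper_width": opening from 0.0 (shut) to 1.0 (fully open); "gripper_force": force on a finger pad.
Only numpy, scipy, OpenCV 4.12 (cv2) and the standard library are available. Lean on these libraries where they do the work, as an engineer would, in place of code of your own. Each camera call takes 0.05 s, during which the arm holds its last target. There are 200 camera calls.

## Working session

There is one attempt and no reset: what is moved stays moved. The work goes in short steps, Python scripts to look and compute and a tool call to move; the robot and the scene stay as the last step left them, time stands still between calls to the robot, and variables do not carry over. Pictures are saved under pics/ and viewed, at most 14 in all, crops included, and the job is handed in when it is done.

Besides the shell and the picture viewer there is one more tool, called after "Call:" as a command line: name --argument value ..., lists and objects as JSON in quotes. play_rows: Moves the arm, as the interface text tells. Its arguments: {"type":"object","properties":{"turn":{"type":"array","items":{"type":"array","items":{"type":"number"}}},"slide":{"type":"array","items":{"type":"array","items":{"type":"number"}}},"jaw":{"type":"array","items":{"type":"number"}}},"required":["turn","slide","jaw"]}

```bash
mkdir -p pics; cat > h.py <<'E'
import numpy as np, cv2
from rig import status, vision, ticket, manip
from scipy.spatial.transform import Rotation as R
def snap(cam,name=None):
    p,d=vision.read_camera(cam)
    if name: cv2.imwrite('pics/'+name,cv2.cvtColor(p,cv2.COLOR_RGB2BGR))
    return p,d
def rays(cam,rc):
    c=vision.get_calibration(cam);M=np.array(c['mtx']);rc=np.atleast_2d(rc).astype(float)
    und=np.c_[(rc[:,1]-M[0,2])/M[0,0],(rc[:,0]-M[1,2])/M[1,1]]
    u=und.copy()
    for _ in range(10): u=und/(1+c['k1']*(u**2).sum(1,keepdims=True))
    T=np.linalg.inv(np.array(c['camera_from_world']))
    return T,np.c_[u,np.ones(len(u))]
def atz(cam,rc,z):
    T,u=rays(cam,rc);d=u@T[:3,:3].T;o=T[:3,3]
    return o+d*((z-o[2])/d[:,2])[:,None]
def atd(cam,rc,dep):
    T,u=rays(cam,rc);return (u*np.asarray(dep)[:,None])@T[:3,:3].T+T[:3,3]
def proj(cam,P):
    c=vision.get_calibration(cam);M=np.array(c['mtx']);T=np.array(c['camera_from_world'])
    p=np.atleast_2d(P)@T[:3,:3].T+T[:3,3];u=p[:,:2]/p[:,2:];u=u*(1+c['k1']*(u**2).sum(1,keepdims=True))
    return np.c_[u[:,1]*M[1,1]+M[1,2],u[:,0]*M[0,0]+M[0,2]]
TOOLS=['brush_hake','loop_tool_c','brush_engobe','loop_tool_a','stick_0']
E
python3 - <<'E'
from h import *
print(status.state())
for c in ['top','scene']:
    snap(c,c+'0.png'); k=vision.get_calibration(c); print(c,k['k1'],np.linalg.inv(np.array(k['camera_from_world'])).round(2).tolist(),np.array(k['mtx']).round(1).tolist())
for l in TOOLS+['case','lid','slip_beaker','tape_roll','clamp_near','clamp_far']:
    for r in vision.trace(l,'top')[:2]:
        m=r['mask'];rc=np.argwhere(m);print(l,round(r['score'],2),np.array(r['rect']).round(),len(rc),atz('top',rc.mean(0),8)[0].round(0))
for l in TOOLS+['slot_'+t for t in TOOLS]+['lid_hinge','lid_edge','clamp_near_pivot','clamp_far_pivot','clamp_near_tip','clamp_far_tip']:
    for r in vision.spot_point(l,'top')[:2]: print(l,round(r['score'],2),np.round(r['at'],1),atz('top',r['at'],6)[0].round(1))
E
```

```text
{'clock': 0.0, 'joint_positions': array([ 1.32499575e+00,  3.20290597e-01,  1.56570592e+00,  1.13296507e-05,
        1.25740012e+00, -1.99810950e-02]), 'qd': array([-0.00058642, -0.00048966, -0.00098917, -0.00117867, -0.00211026,
        0.00021305]), 'joint_efforts': array([-1.24782440e-03, -4.15517771e+01, -2.34157330e+01,  6.76421769e-05,
        8.21411668e-03, -1.63648764e-05]), 'tcp_pos': array([128.61119469, 559.92808621, 230.47257507]), 'orientation': array([-3.13978925e+00, -4.68124031e-05,  2.91576962e+00]), 'contact_force': array([ 0.28549931,  0.00822415, -0.17198916]), 'moment': array([-0.02493818, -0.04580192,  0.0467991 ]), 'gripper_force': 0.0, 'gripper_width': 1.0000981146698145}
top -0.1390217154947846 [[-0.02, -1.0, 0.06, 553.62], [-1.0, 0.02, 0.01, -69.82], [-0.01, -0.06, -1.0, 1342.32], [0.0, 0.0, 0.0, 1.0]] [[499.3, 0.0, 258.8], [0.0, 499.3, 197.0], [0.0, 0.0, 1.0]]
scene -0.06711995164037055 [[-0.89, -0.37, 0.26, 249.72], [-0.45, 0.74, -0.51, 630.77], [-0.01, -0.57, -0.82, 1213.71], [0.0, 0.0, 0.0, 1.0]] [[479.9, 0.0, 255.7], [0.0, 479.9, 196.1], [0.0, 0.0, 1.0
[... 1463 characters left out ...]
 6. ]
slot_loop_tool_c 0.62 [230.4 193.5] [546.1 123.    6. ]
slot_brush_engobe 0.95 [214.1 199. ] [589.5 107.3   6. ]
slot_loop_tool_a 0.87 [197.9 196.2] [633.2 114.2   6. ]
slot_loop_tool_a 0.62 [230.4 193.5] [546.1 123.    6. ]
slot_stick_0 0.81 [246.4 196. ] [503.1 117.    6. ]
slot_stick_0 0.61 [211.1 150.3] [600.5 239.7   6. ]
lid_hinge 0.75 [212.9 151.6] [595.5 236.2   6. ]
lid_edge 0.5 [212.8 200.2] [592.9 104.    6. ]
clamp_near_pivot 0.56 [239.2 243.2] [519.7 -10.    6. ]
clamp_far_pivot 0.94 [183.7 243.8] [668.4 -14.9   6. ]
clamp_near_tip 0.46 [241.2 246.6] [514.1 -19.    6. ]
clamp_far_tip 0.69 [211.8 196. ] [595.8 115.3   6. ]
clamp_far_tip 0.6 [183.6 244.4] [668.6 -16.5   6. ]
```

```bash
python3 - <<'E'
import cv2
i=cv2.imread('pics/top0.png')[120:290,95:395]
cv2.imwrite('pics/top0b.png',cv2.resize(i,None,fx=2.66,fy=2.66,interpolation=cv2.INTER_CUBIC))
E
```

```text
(no output)
```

View pics/top0b.png

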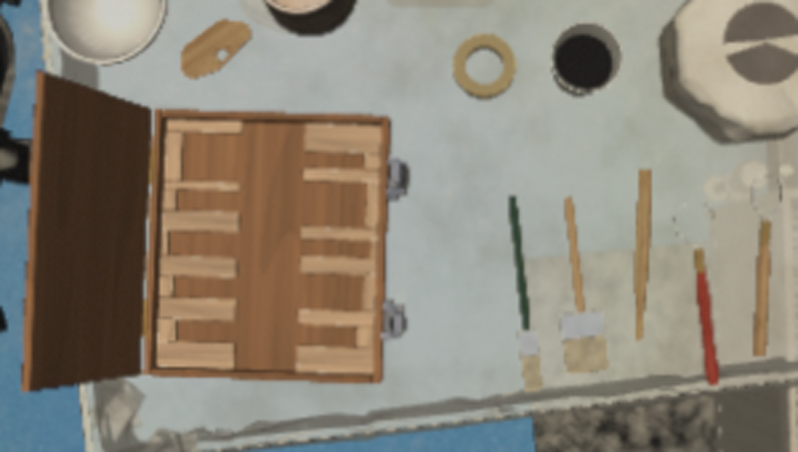

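View pics/scene0.png

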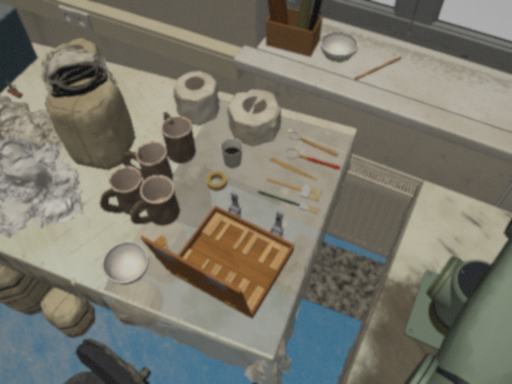

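The top view shows five tools: engobe, green, at px (525,290); hake at (583,290); stick at (642,250); a red-handled loop tool at (706,315); and a wooden-handled one at (762,290). Their heads are at the bottom for the brushes and the top for the loops. The case is on the left with its hinge at far left (world +y), and the clamps stand up on the right.

```bash
python3 - <<'E'
from h import *
p,d=snap('top'); rr,cc=np.mgrid[0:384,0:512]
P=atd('top',np.c_[rr.ravel(),cc.ravel()],d.ravel()).reshape(384,512,3)
z=P[...,2]
tab=(P[...,0]>450)&(P[...,0]<720)&(P[...,1]<-40)&(P[...,1]>-420)
print('table z',np.percentile(z[tab],[5,25,50,75,95,99]).round(1))
# tools by colour difference from background + height
med=np.median(z[tab])
m=(tab&(z>med+4)).astype(np.uint8)
n,l,s,c=cv2.connectedComponentsWithStats(m)
for i in range(1,n):
    if s[i,4]<25: continue
    q=P[l==i]; xy=q[:,:2]; (cx,cy),(w,h),a=cv2.minAreaRect(xy.astype(np.float32))
    _,_,vt=np.linalg.svd(xy-xy.mean(0));t=(xy-xy.mean(0))@vt[0]
    print(s[i],xy.mean(0).round(1),'len',np.ptp(t).round(),'mid',(xy.mean(0)+vt[0]*(t.max()+t.min())/2).round(1),'ang',np.degrees(np.arctan2(vt[0,1],vt[0,0])).round(1),'w',round(min(w,h),1),'z',np.percentile(q[:,2],[50,90]).round(1))
# case: inside heights
case=(P[...,0]>440)&(P[...,0]<760)&(P[...,1]<250)&(P[...,1]>-60)
w=case&(z>30)&(z<55); q=P[w][:,:2]
print('walls',cv2.minAreaRect(q.astype(np.float32)),len(q))
hm=np.clip((z+10)*4,0,255).astype(np.uint8)
cv2.imwrite('pics/h0.png',cv2.resize(np.where(case|tab,hm,0)[120:290,95:395],None,fx=2.66,fy=2.66,interpolation=cv2.INTER_NEAREST))
# scene crop
sp,sd=snap('scene'); i=cv2.cvtColor(sp,cv2.COLOR_RGB2BGR)[115:225,225:360]
cv2.imwrite('pics/s0b.png',cv2.resize(i,None,fx=5,fy=5,interpolation=cv2.INTER_CUBIC))
for l in TOOLS:
    for r in vision.spot_point(l,'scene')[:3]: print(l,round(r['score'],2),np.round(r['at'],1),atz('scene',r['at'],6)[0].round(1))
for l in ['clamp_near_tip','clamp_far_tip','clamp_near_pivot','clamp_far_pivot','lid_edge','lid_hinge']:
    for r in vision.spot_point(l,'scene')[:1]: print(l,round(r['score'],2),np.round(r['at'],1))
E
```

```text
table z [-4.4000e+00 -1.6000e+00  7.0000e-01  4.0000e+00  1.3423e+03  1.3423e+03]
[352 157  51  18 670] [ 703.1 -357.4] len 352.0 mid [ 700.7 -242.8] ang -88.8 w 65.7 z [ 99.1 106.1]
[332 184   9  64 261] [ 580.5 -259.7] len 169.0 mid [ 577.2 -259.5] ang 176.1 w 17.5 z [ 7.5 10.4]
[376 186   9  68 294] [ 545.3 -379.2] len 180.0 mid [ 563.3 -380. ] ang 177.4 w 20.9 z [12.1 16.1]
[286 193  13  72 316] [ 527.8 -138.6] len 191.0 mid [ 544.7 -137. ] ang -174.5 w 74.4 z [ 8.7 12.8]
[305 194  19  68 500] [ 519.2 -195.5] len 178.0 mid [ 547.6 -192.5] ang -173.9 w 144.7 z [ 8.9 12.4]
[356 212  10  51 244] [ 514.4 -319.5] len 146.0 mid [ 523. -318.] ang -170.0 w 121.6 z [12.4 16.4]
walls ((594.1351928710938, 107.19522857666016), (262.4543762207031, 264.9781494140625), 86.88249969482422) 1486
brush_hake 0.92 [187.7 292.7] [ 547.4 -192.4    6. ]
brush_hake 0.34 [162.6 229.1] [ 771.6 -191.9    6. ]
loop_tool_c 0.73 [159.8 309.8] [ 543.6 -318.5    6. ]
loop_tool_c 0.49 [141.3 312.9] [ 565.4 -396.     6. ]
brush_engobe 0.82 [200.3 283.2] [ 553.8 -136.4    6. ]
loop_tool_a 0.73 [159.8 309.8] [ 543.6 -318.5    6. ]
loop_tool_a 0.49 [141.3 312.9] [ 565.4 -396.     6. ]
stick_0 0.74 [266.9 245.2] [553.7 114.1   6. ]
stick_0 0.59 [168.7 293.8] [ 574.9 -262.     6. ]
stick_0 0.21 [188.8 292.2] [ 547.  -187.9    6. ]
clamp_near_tip 0.67 [259.4 233.3]
clamp_far_tip 0.65 [196.3 232.4]
clamp_near_pivot 0.7 [227.6 276.2]
clamp_far_pivot 0.56 [210.3 235.8]
lid_edge 0.61 [263.4 184.7]
lid_hinge 0.77 [290.1 208.8]
```

View pics/h0.png

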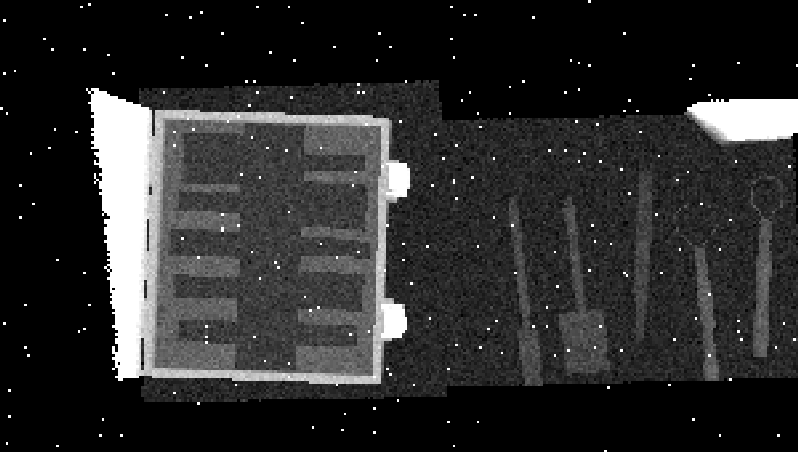

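View pics/s0b.png

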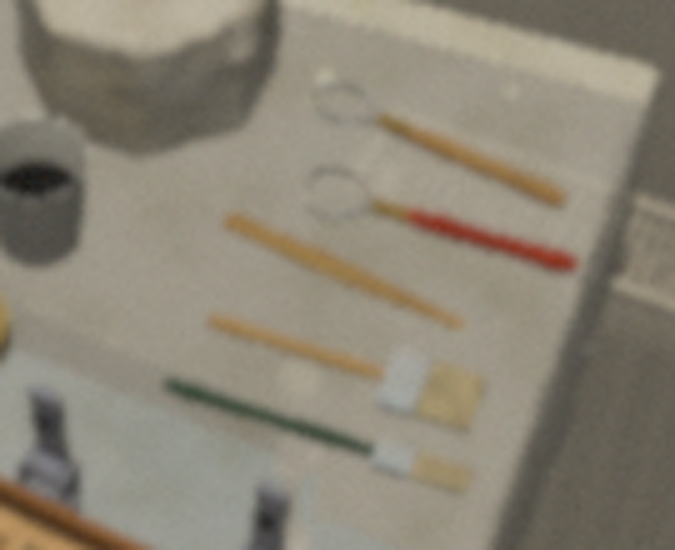

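The red-handled tool has the wider loop (41 px at about 1 mm/px), so it is c. The wooden one (33 px) is a. The slots from the top of the picture are hake, c, engobe, a, stick, and the recess widths agree. Next I fit the height models.

```bash
cat > fit.py <<'E'
from h import *
from scipy.optimize import minimize
def cloud(n=5):
    D=np.stack([vision.read_camera('top')[1] for _ in range(n)]);d=np.median(D,0)
    rr,cc=np.mgrid[0:384,0:512];P=atd('top',np.c_[rr.ravel(),cc.ravel()],d.ravel())
    return P[(d.ravel()>0)&(abs(P[:,2])<130)]
SHAPE={'brush_hake':[(-89,28,5.3,11),(28,89,22.5,9)],'brush_engobe':[(-99,38,5.5,11),(38,99,10,9)],
 'loop_tool_c':[(-92,23,8,16)],'loop_tool_a':[(-92,23,8,16)],'stick_0':[(-87,87,8,9)]}
def local(P,v):
    c,s=np.cos(v[2]),np.sin(v[2]);d=P[:,:2]-v[:2];return d[:,0]*c+d[:,1]*s,-d[:,0]*s+d[:,1]*c
def tool_cost(v,P,sh,z0):
    x,y=local(P,v);h=np.zeros(len(P))
    for a,b,w,t in sh: h=np.where((x>a)&(x<b)&(abs(y)<w),t*.85,h)
    return np.minimum(abs(P[:,2]-z0-h),9).sum()
def case_cost(v,P,z0):
    x,y=local(P,v);h=np.full(len(P),16.);h[abs(x)<32]=6
    for yc,hd,k in [(-88,1,'brush_hake'),(-44,-1,'loop_tool_c'),(0,1,'brush_engobe'),(44,-1,'loop_tool_a'),(88,1,'stick_0')]:
        sh=SHAPE[k]+({'loop_tool_c':[(23,92.5,20.5,0)],'loop_tool_a':[(23,92.5,15.5,0)]}.get(k,[]))
        for a,b,w,t in sh: h[(x*hd>a-4)&(x*hd<b+4)&(abs(y-yc)<w+3)]=6
    h[(abs(x)>110)|(abs(y)>125)]=40;h[(abs(x)>118)|(abs(y)>133)]=0
    use=(x>-130)&(x<116)&(abs(y)<150)
    r=np.minimum(abs(P[:,2]-z0-h),12);return np.where(use,r,6).sum()
def fit(cost,v0,P,*a):
    best=None
    for dx in (-5,0,5):
        for da in (-.04,0,.04):
            r=minimize(cost,np.add(v0,[dx,0,da]),args=(P,)+a,method='Nelder-Mead',options=dict(initial_simplex=np.add(v0,[dx,0,da])+np.array([[0,0,0],[6,0,0],[0,6,0],[0,0,.06]]),xatol=.05,fatol=.5,maxiter=300))
            if best is None or r.fun<best.fun: best=r
    return best
def near(P,c,r): return P[np.hypot(P[:,0]-c[0],P[:,1]-c[1])<r]
def fit_tool(P,k,v0,z0,wid=30):
    Q=near(P,v0,130);x,y=local(Q,v0);Q=Q[abs(y)<wid];return fit(tool_cost,v0,Q,SHAPE[k],z0)
E
python3 - <<'E'
from fit import *
P=cloud(); T=P[(P[:,0]>480)&(P[:,0]<680)&(P[:,1]<-40)&(P[:,1]>-110)];z0=np.median(T[:,2]);print('z0',z0,T[:,2].std())
r=fit(case_cost,[594,107,np.pi/2-.05],near(P,[594,107],190),z0);print('case',r.x.round(3),r.fun)
for k,v in {'brush_engobe':(546,-137,np.pi+.095),'brush_hake':(548,-192.5,np.pi+.1),'stick_0':(577,-259.5,-.07),'loop_tool_c':(543,-320,.17),'loop_tool_a':(564,-380,-.045)}.items():
    r=fit_tool(P,k,v,z0,28);print(k,r.x.round(3).tolist(),round(r.fun))
C=P[(P[:,2]>60)&(P[:,1]<20)&(P[:,1]>-60)&(P[:,0]>480)&(P[:,0]<700)]
for s in (C[:,0]<590,C[:,0]>=590): print('clamp pts',C[s].mean(0).round(1),C[s].min(0).round(1),C[s].max(0).round(1))
L=P[(P[:,2]>60)&(P[:,1]>200)];print('lid',np.percentile(L,[1,50,99],axis=0).round(1))
E
```

```text
z0 -0.3267692569866085 1.4925819609806958
case [595.32  115.654   1.518] 51911.350427051395
brush_engobe [541.773, -138.343, 3.233] 2907
brush_hake [550.339, -194.128, 3.223] 2934
stick_0 [577.203, -260.456, -0.071] 2842
loop_tool_c [543.231, -321.149, 0.071] 3322
loop_tool_a [565.052, -383.658, -0.084] 4087
clamp pts [519.  -13.4  95.2] [503.6 -24.   60. ] [534.5   1.3 129.6]
clamp pts [655.2 -19.8 109.1] [642.3 -27.   60.8] [670.8 -10.1 129.5]
lid [[472.3 230.1  60.3]
 [606.5 243.1  95. ]
 [852.1 306.  129.4]]
```

```bash
cat > ov.py <<'E'
from fit import *
def overlay(p,case,tools,name,crop=(120,290,95,395)):
    r0,r1,c0,c1=crop;S=2.66
    i=cv2.resize(cv2.cvtColor(p,cv2.COLOR_RGB2BGR)[r0:r1,c0:c1],None,fx=S,fy=S,interpolation=cv2.INTER_CUBIC)
    def poly(pose,pts,z,col):
        c,s=np.cos(pose[2]),np.sin(pose[2]);pts=np.array(pts,float)
        W=np.c_[pose[0]+c*pts[:,0]-s*pts[:,1],pose[1]+s*pts[:,0]+c*pts[:,1],np.full(len(pts),z)]
        q=proj('top',W);q=np.c_[(q[:,1]-c0+.5)*S,(q[:,0]-r0+.5)*S]
        cv2.polylines(i,[q.round().astype(np.int32)],True,col,1)
    box=lambda a,b,y0,y1:[(a,y0),(b,y0),(b,y1),(a,y1)]
    if case is not None:
        poly(case,box(-118,118,-133,133),40,(0,255,0));poly(case,box(-110,110,-125,125),16,(0,255,255));poly(case,box(-32,32,-125,125),16,(255,0,0))
        for yc,hd,k in [(-88,1,'brush_hake'),(-44,-1,'loop_tool_c'),(0,1,'brush_engobe'),(44,-1,'loop_tool_a'),(88,1,'stick_0')]:
            for a,b,w,t in SHAPE[k]: poly(case,[(x*hd,y) for x,y in box(a-4,b+4,yc-w-3,yc+w+3)],16,(0,0,255))
    for k,v in tools.items():
        for a,b,w,t in SHAPE[k]: poly(v,box(a,b,-w,w),t,(0,0,255))
    cv2.imwrite('pics/'+name,i)
E
python3 - <<'E'
from ov import *
p,_=snap('top')
overlay(p,[595.32,115.654,1.518],{'brush_engobe':[541.773,-138.343,3.233],'brush_hake':[550.339,-194.128,3.223],'stick_0':[577.203,-260.456,-0.071],'loop_tool_c':[543.231,-321.149,0.071],'loop_tool_a':[565.052,-383.658,-0.084]},'ov0.png')
E
```

```text
(no output)
```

View pics/ov0.png

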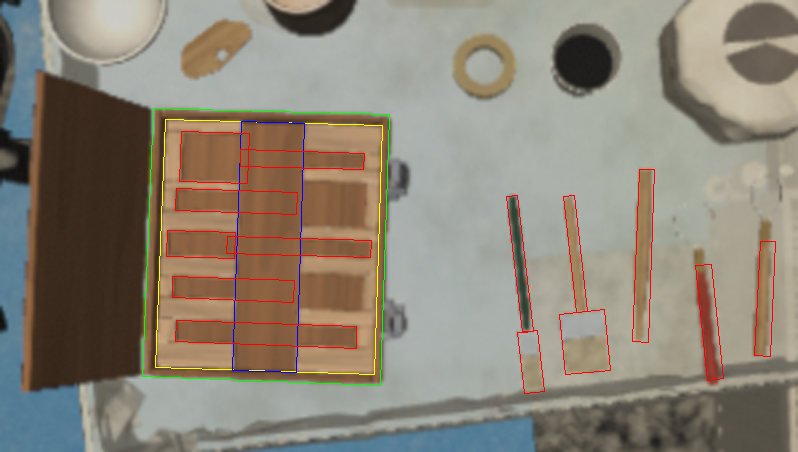

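The case overlay matches every recess edge within about 1 px, and the tool boxes match too. I start with the engobe.

```bash
cat > go.py <<'E'
import sys
from h import *
# waypoints x,y,z,yaw_deg[,pitch-free]; prints slide(cm)/turn(deg about z) per call
def plan(*W,Rs=None):
    s=status.state();p=np.array(s['tcp_pos']);r=R.from_euler('xyz',s['orientation'])
    print('now',p.round(1),np.degrees(s['orientation']).round(1),'w %.1f'%(85*s['gripper_width']),'t',round(s['clock'],2),'F',np.round(s['contact_force'],1))
    for k,w in enumerate(W):
        t=np.array(w[:3],float);rt=R.from_euler('xyz',[180,w[4] if len(w)>4 else 0,w[3]],degrees=True)
        sl=r.inv().apply(t-p)/10;tu=(r.inv()*rt).as_rotvec(degrees=True)
        print(k,'slide',sl.round(2).tolist(),'turn',tu.round(1).tolist(),'|%.0f mm %.0f deg'%(10*np.linalg.norm(sl),np.linalg.norm(tu)));p,r=t,rt
def off(v,d): return v[0]+d*np.cos(v[2]),v[1]+d*np.sin(v[2])
E
python3 - <<'E'
from go import *
plan((300,270,230,175),(430,50,200,185.2),(543.5,-138.3,120,185.2),(543.5,-138.3,4,185.2))
E
```

```text
now [128.8 560.4 231.4] [180.    0.  167.1] w 84.7 t 2.4 F [-0.1  0.3 -0.1]
0 slide [-23.19, -24.47, 0.13] turn [0.0, 0.0, -7.9] |337 mm 8 deg
1 slide [-14.87, -20.78, 3.0] turn [0.0, 0.0, -10.2] |257 mm 10 deg
2 slide [-9.6, -19.78, 8.0] turn [0.0, 0.0, 0.0] |234 mm 0 deg
3 slide [-0.0, -0.0, 11.6] turn [0.0, 0.0, 0.0] |116 mm 0 deg
```

Call:
play_rows --turn '[[0,0,0],[0,0,0],[0,0,0],[0,0,0],[0,0,0]]' --slide '[[-3,-3,0],[-6,-6,0],[-9,-9,0],[-11.6,-12.2,0],[-11.6,-12.2,0]]' --jaw '[150,150,150,150,150]'

```text
clock: 2.9
tcp_pos: [215.6, 411.7, 231.5]
orientation: [-3.14, 0.001, 2.912]
contact_force: [-0.4, 1.6, 0.7]
gripper_width: 0.414
gripper_force: 0.0
```

Call:
play_rows --turn '[[0,0,-2],[0,0,-4],[0,0,-6],[0,0,-7.9],[0,0,-7.9]]' --slide '[[-3,-3,0],[-6,-6,0],[-9,-9,0],[-11.6,-12.2,0],[-11.6,-12.2,0]]' --jaw '[150,150,150,150,150]'

```text
clock: 3.4
tcp_pos: [301.5, 268.0, 231.5]
orientation: [-3.141, 0.001, 3.049]
contact_force: [-0.5, -0.3, -0.8]
gripper_width: 0.412
gripper_force: 0.0
```

Call:
play_rows --turn '[[0,0,-2],[0,0,-4],[0,0,-6],[0,0,-8],[0,0,-10.2]]' --slide '[[-2.5,-3.5,0.5],[-5,-7,1],[-8,-11,1.5],[-11.5,-16,2.5],[-14.5,-20.5,3]]' --jaw '[150,150,150,150,150]'

```text
clock: 3.9
tcp_pos: [420.1, 67.6, 202.9]
orientation: [3.141, 0.001, -3.049]
contact_force: [0.3, 0.4, -0.0]
gripper_width: 0.411
gripper_force: 0.0
```

Call:
play_rows --turn '[[0,0,0],[0,0,0],[0,0,0],[0,0,0],[0,0,0]]' --slide '[[-2,-4,1.6],[-4,-8,3.2],[-6,-12,4.8],[-8,-16,6.4],[-9.5,-19.8,8]]' --jaw '[150,150,150,150,150]'

```text
clock: 4.4
tcp_pos: [533.7, -121.3, 122.2]
orientation: [3.141, 0.002, -3.052]
contact_force: [0.3, 0.3, 0.0]
gripper_width: 0.411
gripper_force: 0.0
```

```bash
python3 - <<'E'
from go import *
plan((543.5,-138.3,40,185.2),(543.5,-138.3,4,185.2))
E
```

```text
now [ 533.7 -121.3  122.2] [ 1.800e+02  1.000e-01 -1.748e+02] w 34.9 t 4.4 F [0.3 0.3 0. ]
0 slide [-0.81, -1.79, 8.22] turn [0.0, 0.1, -0.0] |85 mm 0 deg
1 slide [-0.0, -0.0, 3.6] turn [0.0, 0.0, 0.0] |36 mm 0 deg
```

Call:
play_rows --turn '[[0,0,0],[0,0,0],[0,0,0]]' --slide '[[0,0,0],[0,0,0],[0,0,0]]' --jaw '[150,150,150]'

```text
clock: 4.7
tcp_pos: [531.3, -119.1, 123.3]
orientation: [3.141, 0.0, -3.05]
contact_force: [-0.2, -0.1, -0.2]
gripper_width: 0.411
gripper_force: 0.0
```

```bash
python3 - <<'E'
from go import *
plan((543.5,-138.3,40,185.2),(543.5,-138.3,4,185.2))
E
```

```text
now [ 531.3 -119.1  123.3] [ 180.     0.  -174.8] w 34.9 t 4.7 F [-0.2 -0.1 -0.2]
0 slide [-1.03, -2.03, 8.32] turn [0.0, 0.0, 0.0] |86 mm 0 deg
1 slide [-0.0, -0.0, 3.6] turn [0.0, 0.0, 0.0] |36 mm 0 deg
```

Call:
play_rows --turn '[[0,0,0],[0,0,0],[0,0,0],[0,0,0],[0,0,0]]' --slide '[[-1,-2,3],[-1,-2,6],[-1,-2.05,9],[-1,-2.05,11.9],[-1,-2.05,11.9]]' --jaw '[150,150,150,150,150]'

```text
clock: 5.2
tcp_pos: [540.4, -137.8, 1.7]
orientation: [3.139, -0.006, -3.05]
contact_force: [-0.8, 0.9, 0.4]
gripper_width: 0.412
gripper_force: 0.0
```

Call:
play_rows --turn '[[0,0,0],[0,0,0],[0,0,0],[0,0,0],[0,0,0]]' --slide '[[0,0,0],[0,0,0],[0,0,0],[0,0,0],[0,0,0]]' --jaw '[255,255,255,255,255]'

```text
clock: 5.7
tcp_pos: [544.4, -140.0, 6.1]
orientation: [-3.141, 0.004, -3.052]
contact_force: [0.0, 1.8, 6.4]
gripper_width: 0.101
gripper_force: 59.5
```

Call:
play_rows --turn '[[0,0,0],[0,0,0],[0,0,0],[0,0,0],[0,0,0]]' --slide '[[0,0,-1],[0,0,-4],[0,0,-8],[0,0,-12],[0,0,-16]]' --jaw '[255,255,255,255,255]'

```text
clock: 6.2
tcp_pos: [542.7, -140.3, 166.5]
orientation: [-3.141, 0.001, -3.052]
contact_force: [0.6, -0.6, -0.6]
gripper_width: 0.097
gripper_force: 58.7
```

```bash
python3 - <<'E'
from go import *
C=(595.32,115.654,1.518)
plan((560,-30,170,150),(585,60,170,110),(*C[:2],150,87),(*C[:2],40,87),(*C[:2],11,87))
E
```

```text
now [ 542.7 -140.3  166.5] [-180.     0.  -174.8] w 8.2 t 6.2 F [ 0.6 -0.6 -0.6]
0 slide [-2.71, 10.83, -0.35] turn [-0.0, 0.1, 35.2] |112 mm 35 deg
1 slide [2.33, 9.04, 0.0] turn [0.0, -0.0, 40.0] |93 mm 40 deg
2 slide [4.88, 2.87, 2.0] turn [0.0, -0.0, 23.0] |60 mm 23 deg
3 slide [-0.0, -0.0, 11.0] turn [0.0, 0.0, 0.0] |110 mm 0 deg
4 slide [-0.0, -0.0, 2.9] turn [0.0, 0.0, 0.0] |29 mm 0 deg
```

Call:
play_rows --turn '[[0,0,7],[0,0,14],[0,0,21],[0,0,28],[0,0,35.2]]' --slide '[[-0.5,2,0],[-1,4,0],[-1.6,6.5,0],[-2.2,9,0],[-2.7,10.8,-0.3]]' --jaw '[255,255,255,255,255]'

```text
clock: 6.7
tcp_pos: [559.9, -29.0, 167.7]
orientation: [3.141, 0.0, 2.613]
contact_force: [-0.2, -0.4, 1.0]
gripper_width: 0.094
gripper_force: 58.7
```

Call:
play_rows --turn '[[0,0,8],[0,0,16],[0,0,24],[0,0,32],[0,0,40]]' --slide '[[0.4,2,0],[0.8,4,0],[1.2,6,0],[1.8,8,0],[2.3,9,0]]' --jaw '[255,255,255,255,255]'

```text
clock: 7.2
tcp_pos: [585.8, 60.5, 168.0]
orientation: [3.14, 0.0, 1.914]
contact_force: [-0.4, 0.0, -1.2]
gripper_width: 0.101
gripper_force: 58.7
```

Call:
play_rows --turn '[[0,0,8],[0,0,16],[0,0,23],[0,0,23],[0,0,23]]' --slide '[[1.6,1,0.7],[3.2,2,1.4],[4.9,2.9,2],[4.9,2.9,2],[4.9,2.9,2]]' --jaw '[255,255,255,255,255]'

```text
clock: 7.7
tcp_pos: [595.8, 115.0, 147.6]
orientation: [3.141, 0.001, 1.521]
contact_force: [0.5, 0.2, 0.1]
gripper_width: 0.098
gripper_force: 58.7
```

```bash
python3 - <<'E'
from go import *
C=(595.32,115.654,1.518)
plan((*C[:2],60,87),(*C[:2],13,87))
p,_=snap('top');cv2.imwrite('pics/c1.png',cv2.resize(cv2.cvtColor(p,cv2.COLOR_RGB2BGR)[120:290,95:260],None,fx=3.5,fy=3.5,interpolation=cv2.INTER_CUBIC))
E
```

```text
now [595.8 115.  147.6] [180.    0.   87.1] w 8.4 t 7.7 F [0.5 0.2 0.1]
0 slide [0.07, -0.05, 8.76] turn [0.0, 0.0, 0.1] |88 mm 0 deg
1 slide [-0.0, -0.0, 4.7] turn [0.0, 0.0, 0.0] |47 mm 0 deg
```

View pics/c1.png

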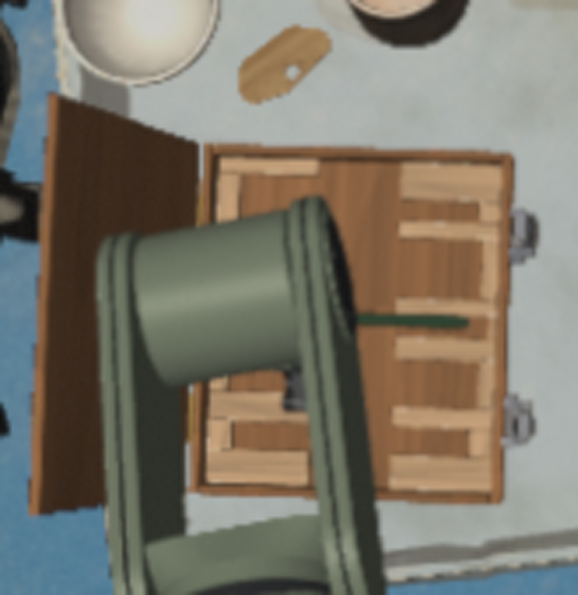

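The arm holds the engobe with its head towards the hinge. The handle end is at crop px (466,320), lined up with the middle recess.

```bash
python3 - <<'E'
from h import *
print(atz('top',[[120+320/3.5-.5,95+467/3.5-.5]],147).round(1))
E
```

```text
[[591.7  18.8 147. ]]
```

Call:
play_rows --turn '[[0,0,0],[0,0,0],[0,0,0],[0,0,0],[0,0,0]]' --slide '[[-0.1,-0.05,3],[-0.1,-0.05,6.5],[-0.1,-0.05,10],[-0.1,-0.05,11.5],[-0.1,-0.05,12]]' --jaw '[255,255,255,255,255]'

```text
clock: 8.25
tcp_pos: [594.2, 113.0, 25.5]
orientation: [-3.138, 0.001, 1.518]
contact_force: [1.0, -0.4, -0.5]
gripper_width: 0.102
gripper_force: 58.7
```

Call:
play_rows --turn '[[0,0,0],[0,0,0],[0,0,0],[0,0,0],[0,0,0]]' --slide '[[0,0,0.5],[0,0,1],[0,0,1.4],[0,0,1.4],[0,0,1.4]]' --jaw '[255,255,255,255,255]'

```text
clock: 8.75
tcp_pos: [595.6, 114.3, 13.5]
orientation: [3.141, -0.0, 1.518]
contact_force: [-1.1, -0.8, -0.4]
gripper_width: 0.095
gripper_force: 58.7
```

Call:
play_rows --turn '[[0,0,0],[0,0,0],[0,0,0],[0,0,0],[0,0,0]]' --slide '[[0,0,0.1],[0,0,0.2],[0,0,0.2],[0,0,0.2],[0,0,0.2]]' --jaw '[255,255,255,185,185]'

```text
clock: 9.25
tcp_pos: [595.4, 114.3, 11.1]
orientation: [3.141, -0.0, 1.518]
contact_force: [0.3, -0.8, 0.2]
gripper_width: 0.274
gripper_force: 0.0
```

Call:
play_rows --turn '[[0,0,0],[0,0,0],[0,0,0],[0,0,0],[0,0,0]]' --slide '[[0,0,0],[0,0,-3],[0,0,-7],[0,0,-12],[0,0,-16]]' --jaw '[185,185,185,150,150]'

```text
clock: 9.75
tcp_pos: [595.6, 114.3, 173.4]
orientation: [3.14, -0.0, 1.518]
contact_force: [1.0, 0.4, 0.2]
gripper_width: 0.408
gripper_force: 0.0
```

```bash
python3 - <<'E'
from go import *
plan((570,20,170,127),(555,-80,170,165),(550.3,-194.1,150,184.7),(550.3,-194.1,5,184.7))
E
```

```text
now [595.6 114.3 173.4] [179.9  -0.   87. ] w 34.7 t 9.75 F [1.  0.4 0.2]
0 slide [-9.55, -2.06, 0.34] turn [0.1, 0.0, -40.0] |98 mm 40 deg
1 slide [-7.08, -7.22, -0.0] turn [0.0, 0.0, -38.0] |101 mm 38 deg
2 slide [-2.5, -11.14, 2.0] turn [0.0, 0.0, -19.7] |116 mm 20 deg
3 slide [0.0, -0.0, 14.5] turn [0.0, 0.0, 0.0] |145 mm 0 deg
```

Call:
play_rows --turn '[[0,0,-8],[0,0,-16],[0,0,-24],[0,0,-32],[0,0,-40]]' --slide '[[-2,-0.4,0],[-4,-0.8,0],[-6,-1.2,0],[-8,-1.6,0.3],[-9.5,-2.1,0.3]]' --jaw '[150,150,150,150,150]'

```text
clock: 10.25
tcp_pos: [568.7, 19.4, 167.5]
orientation: [-3.141, -0.0, 2.221]
contact_force: [0.3, -0.4, 0.5]
gripper_width: 0.411
gripper_force: 0.0
```

Call:
play_rows --turn '[[0,0,-8],[0,0,-16],[0,0,-24],[0,0,-32],[0,0,-38]]' --slide '[[-1.4,-1.4,0],[-2.8,-2.8,0],[-4.2,-4.2,0],[-5.6,-5.6,0],[-7.1,-7.2,0]]' --jaw '[150,150,150,150,150]'

```text
clock: 10.75
tcp_pos: [554.3, -80.2, 167.8]
orientation: [3.141, -0.0, 2.884]
contact_force: [0.3, 0.8, -0.2]
gripper_width: 0.412
gripper_force: 0.0
```

Call:
play_rows --turn '[[0,0,-7],[0,0,-14],[0,0,-19.7],[0,0,-19.7],[0,0,-19.7]]' --slide '[[-0.8,-3.6,0.6],[-1.6,-7.2,1.2],[-2.5,-11.1,2],[-2.5,-11.1,2],[-2.5,-11.1,2]]' --jaw '[150,150,150,150,150]'

```text
clock: 11.25
tcp_pos: [549.4, -193.6, 147.5]
orientation: [3.141, -0.001, -3.063]
contact_force: [0.7, 0.1, -0.2]
gripper_width: 0.417
gripper_force: 0.0
```

```bash
python3 - <<'E'
from ov import *
from go import plan
p,_=snap('top');print([(round(r['score'],2),np.round(atz('top',r['at'],6)[0],1)) for r in vision.spot_point('brush_hake','top')[:2]],[(round(r['score'],2),np.round(atz('top',r['at'],6)[0],1)) for r in vision.spot_point('loop_tool_c','top')[:3]])
P=cloud(3)
for k,v in {'stick_0':(577,-260.5,-.07),'loop_tool_a':(565,-383,-.06)}.items():
    r=fit_tool(P,k,v,-.3,28);print(k,r.x.round(3).tolist())
overlay(p,[595.32,115.654,1.518],{'brush_engobe':[595.3,115.6,1.518],'brush_hake':[550.3,-194.1,3.223]},'ov1.png')
plan((550.3,-194.1,5,184.7))
E
```

```text
[(0.51, array([638.7, 117.6,   6. ])), (0.16, array([599.7, 242.8,   6. ]))] [(0.83, array([ 569.9, -380.3,    6. ]))]
stick_0 [574.731, -259.904, -0.083]
loop_tool_a [565.333, -383.515, -0.07]
now [ 550.1 -192.2  148.3] [ 180.     0.  -175.3] w 35.2 t 11.55 F [-0.3  0.1  0. ]
0 slide [-0.0, -0.2, 14.33] turn [0.0, 0.0, 0.0] |143 mm 0 deg
```

View pics/ov1.png

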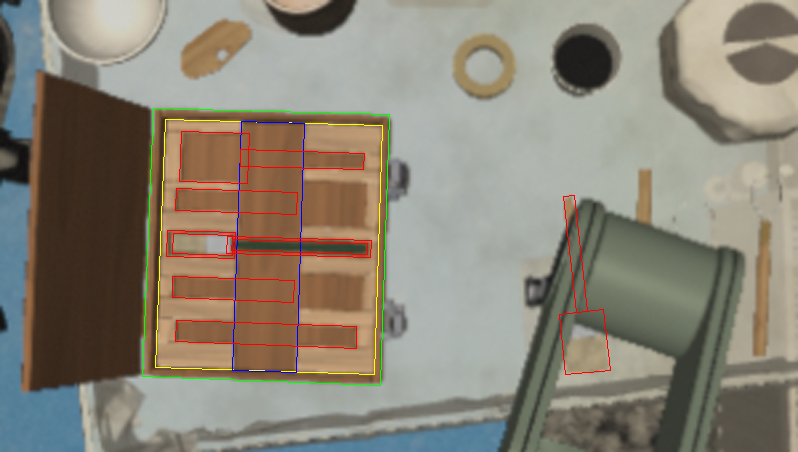

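The engobe sits inside its recess, and the hake's head matches its box. I pick the hake next.

Call:
play_rows --turn '[[0,0,0],[0,0,0],[0,0,0],[0,0,0],[0,0,0]]' --slide '[[0,-0.2,4],[0,-0.2,8],[0,-0.2,12],[0,-0.2,14.3],[0,-0.2,14.3]]' --jaw '[150,150,150,150,150]'

```text
clock: 12.05
tcp_pos: [547.7, -193.6, 1.9]
orientation: [3.138, -0.007, -3.059]
contact_force: [-1.6, 0.5, -0.3]
gripper_width: 0.408
gripper_force: 0.0
```

Call:
play_rows --turn '[[0,0,0],[0,0,0],[0,0,0],[0,0,0],[0,0,0]]' --slide '[[0,0,0],[0,0,0],[0,0,0],[0,0,0],[0,0,0]]' --jaw '[255,255,255,255,255]'

```text
clock: 12.55
tcp_pos: [551.3, -195.5, 6.7]
orientation: [-3.14, 0.003, -3.06]
contact_force: [0.2, 1.1, 6.7]
gripper_width: 0.095
gripper_force: 59.5
```

Call:
play_rows --turn '[[0,0,0],[0,0,0],[0,0,0],[0,0,0],[0,0,0]]' --slide '[[0,0,-1],[0,0,-5],[0,0,-10],[0,0,-15],[0,0,-16.5]]' --jaw '[255,255,255,255,255]'

```text
clock: 13.05
tcp_pos: [552.3, -196.3, 176.6]
orientation: [-3.137, 0.009, -3.06]
contact_force: [0.4, -0.1, -0.4]
gripper_width: 0.095
gripper_force: 58.8
```

```bash
python3 - <<'E'
from go import *
C=(595.32,115.654)
print('slots',{k:(C[0]-.9986*k,C[1]+.053*k) for k in(-88,-44,0,44,88)})
plan((590,-70,175,145),(640,50,175,105),(683.2,111,150,87),(683.2,111,12,87))
E
```

```text
slots {-88: (683.1968, 110.99), -44: (639.2584, 113.322), 0: (595.32, 115.654), 44: (551.3816, 117.98599999999999), 88: (507.44320000000005, 120.318)}
now [ 552.3 -196.3  176.6] [-179.7    0.5 -175.3] w 8.1 t 13.05 F [ 0.4 -0.1 -0.4]
0 slide [-4.78, 12.28, 0.15] turn [-0.1, 0.6, 39.7] |132 mm 40 deg
1 slide [2.79, 12.7, 0.0] turn [-0.0, -0.0, 40.0] |130 mm 40 deg
2 slide [4.77, 5.75, 2.5] turn [0.0, -0.0, 18.0] |79 mm 18 deg
3 slide [-0.0, -0.0, 13.8] turn [0.0, 0.0, 0.0] |138 mm 0 deg
```

Call:
play_rows --turn '[[0,0,8],[0,0,16],[0,0,24],[0,0,32],[0,0,39.7]]' --slide '[[-1,2.4,0],[-2,4.8,0],[-3,7.2,0],[-4,9.6,0],[-4.8,12.3,0]]' --jaw '[255,255,255,255,255]'

```text
clock: 13.55
tcp_pos: [587.8, -68.1, 170.5]
orientation: [-3.141, 0.0, 2.524]
contact_force: [0.4, -0.7, 0.1]
gripper_width: 0.094
gripper_force: 58.8
```

Call:
play_rows --turn '[[0,0,8],[0,0,16],[0,0,24],[0,0,32],[0,0,40]]' --slide '[[0.6,2.5,0],[1.2,5,0],[1.8,7.5,0],[2.4,10,0],[2.8,12.7,0]]' --jaw '[255,255,255,255,255]'

```text
clock: 14.05
tcp_pos: [637.4, 52.1, 170.5]
orientation: [-3.141, 0.0, 1.826]
contact_force: [0.5, 0.2, 0.5]
gripper_width: 0.1
gripper_force: 58.8
```

Call:
play_rows --turn '[[0,0,6],[0,0,12],[0,0,18],[0,0,18],[0,0,18]]' --slide '[[1.6,1.9,0.8],[3.2,3.8,1.6],[4.8,5.75,2.5],[4.8,5.75,2.5],[4.8,5.75,2.5]]' --jaw '[255,255,255,255,255]'

```text
clock: 14.55
tcp_pos: [680.4, 112.6, 144.7]
orientation: [-3.14, 0.001, 1.52]
contact_force: [-0.3, -0.4, -0.6]
gripper_width: 0.095
gripper_force: 58.8
```

```bash
cat > held.py <<'E'
from fit import *
# while a tool is held above the case: where its clamp-side (-x) end is, against what is expected for a centred tool
def held(tail,dz=6,rcut=None):
    s=status.state();t=np.array(s['tcp_pos']);a=s['orientation'][2];u=np.array([np.cos(a),np.sin(a)]);z=t[2]
    P=cloud(3);x,y=local(P,(t[0],t[1],a));Q=(P[:,2]>z-14)&(P[:,2]<z+12)&(abs(y)<14)&(x<-62)&(x>-110)
    h=np.histogram(x[Q],np.arange(-112,-60,3));print('n',Q.sum(),'end x',np.sort(x[Q])[:4].round(1),'expect',tail,'lat',np.median(y[Q]).round(1),'z rel',np.median(P[Q,2]-z).round(1))
    far=Q&(x<-80);mid=Q&(x>-78);print('lat far/mid',np.median(y[far]).round(1),np.median(y[mid]).round(1))
E
python3 - <<'E'
from held import *
from go import plan
plan((683.2,111,150,87),(683.2,111,12,87))
held(-89)
E
```

```text
now [680.4 112.6 144.7] [-179.9    0.    87.1] w 8.1 t 14.55 F [-0.3 -0.4 -0.6]
0 slide [-0.14, 0.28, -0.53] turn [-0.1, 0.0, 0.1] |6 mm 0 deg
1 slide [-0.0, -0.0, 13.8] turn [0.0, 0.0, 0.0] |138 mm 0 deg
n 0 end x [] expect -89 lat nan z rel nan
lat far/mid nan nan
  return _methods._mean(a, axis=axis, dtype=dtype,
  ret = ret.dtype.type(ret / rcount)
```

```bash
sed -i 's/<130)\]/<260)]/' fit.py; python3 - <<'E'
from held import *
held(-89)
E
```

```text
n 38 end x [-85.2 -85.1 -85.  -83. ] expect -89 lat 2.5 z rel 2.3
lat far/mid 2.5 0.8
```

Call:
play_rows --turn '[[0,0,0],[0,0,0],[0,0,0],[0,0,0],[0,0,0]]' --slide '[[-0.25,0.3,3],[-0.25,0.3,6.5],[-0.25,0.3,10],[-0.25,0.3,11.5],[-0.25,0.3,11.5]]' --jaw '[255,255,255,255,255]'

```text
clock: 15.35
tcp_pos: [682.2, 109.4, 27.8]
orientation: [-3.137, 0.001, 1.517]
contact_force: [-0.4, -0.6, -0.4]
gripper_width: 0.098
gripper_force: 58.8
```

Call:
play_rows --turn '[[0,0,0],[0,0,0],[0,0,0],[0,0,0],[0,0,0]]' --slide '[[0,0,0.3],[0,0,0.6],[0,0,0.9],[0,0,1.2],[0,0,1.2]]' --jaw '[255,255,255,255,255]'

```text
clock: 15.85
tcp_pos: [683.7, 109.9, 18.0]
orientation: [-3.141, -0.0, 1.518]
contact_force: [-0.4, -0.9, -0.6]
gripper_width: 0.093
gripper_force: 58.8
```

```bash
python3 - <<'E'
from go import *
plan((683.4,110,12,87))
E
```

```text
now [683.7 109.9  18. ] [-180.   -0.   87.] w 7.9 t 15.85 F [-0.4 -0.9 -0.6]
0 slide [0.01, -0.03, 0.6] turn [-0.0, -0.0, -0.0] |6 mm 0 deg
```

No contact yet; I lower further and release.

Call:
play_rows --turn '[[0,0,0],[0,0,0],[0,0,0],[0,0,0],[0,0,0]]' --slide '[[0,0,0.2],[0,0,0.4],[0,0,0.6],[0,0,0.6],[0,0,0.6]]' --jaw '[255,255,255,255,255]'

```text
clock: 16.35
tcp_pos: [684.0, 109.9, 12.8]
orientation: [3.141, -0.0, 1.518]
contact_force: [-0.8, -0.4, 6.0]
gripper_width: 0.098
gripper_force: 59.5
```

Call:
play_rows --turn '[[0,0,0],[0,0,0],[0,0,0]]' --slide '[[0,0,0],[0,0,0],[0,0,0]]' --jaw '[185,185,185]'

```text
clock: 16.65
tcp_pos: [683.7, 109.9, 11.6]
orientation: [-3.141, -0.0, 1.518]
contact_force: [0.0, -0.5, -0.4]
gripper_width: 0.271
gripper_force: 0.0
```

Call:
play_rows --turn '[[0,0,0],[0,0,0],[0,0,0],[0,0,0],[0,0,0]]' --slide '[[0,0,-3],[0,0,-8],[0,0,-12],[0,0,-16],[0,0,-16]]' --jaw '[185,185,150,150,150]'

```text
clock: 17.15
tcp_pos: [687.3, 110.4, 179.2]
orientation: [3.129, -0.003, 1.518]
contact_force: [0.4, 0.6, 0.6]
gripper_width: 0.412
gripper_force: 0.0
```

```bash
python3 - <<'E'
from go import *
plan((650,10,175,127),(610,-110,175,165),(575,-260.2,150,175.6),(575,-260.2,7,175.6))
E
```

```text
now [687.3 110.4 179.2] [179.3  -0.2  87. ] w 35.1 t 17.15 F [0.4 0.6 0.6]
0 slide [-10.22, -3.19, 0.35] turn [0.8, 0.1, -40.0] |107 mm 40 deg
1 slide [-7.18, -10.42, -0.0] turn [0.0, 0.0, -38.0] |126 mm 38 deg
2 slide [-0.51, -15.41, 2.5] turn [0.0, 0.0, -10.6] |156 mm 11 deg
3 slide [0.0, -0.0, 14.3] turn [0.0, 0.0, 0.0] |143 mm 0 deg
```

Call:
play_rows --turn '[[0,0,-8],[0,0,-16],[0,0,-24],[0,0,-32],[0,0,-40]]' --slide '[[-2,-0.6,0],[-4,-1.2,0],[-6,-1.8,0],[-8,-2.4,0],[-10,-3,0]]' --jaw '[150,150,150,150,150]'

```text
clock: 17.65
tcp_pos: [647.9, 10.9, 171.0]
orientation: [-3.141, -0.001, 2.222]
contact_force: [0.3, -0.5, 0.1]
gripper_width: 0.412
gripper_force: 0.0
```

Call:
play_rows --turn '[[0,0,-8],[0,0,-16],[0,0,-24],[0,0,-32],[0,0,-38]]' --slide '[[-1.4,-2,0],[-2.8,-4,0],[-4.2,-6,0],[-5.8,-8.2,0],[-7.2,-10.4,0]]' --jaw '[150,150,150,150,150]'

```text
clock: 18.15
tcp_pos: [608.2, -109.4, 171.1]
orientation: [-3.142, -0.001, 2.884]
contact_force: [0.6, -0.3, 0.4]
gripper_width: 0.412
gripper_force: 0.0
```

Call:
play_rows --turn '[[0,0,-4],[0,0,-8],[0,0,-10.6],[0,0,-10.6],[0,0,-10.6]]' --slide '[[-0.1,-4,0.6],[-0.3,-8,1.2],[-0.4,-12,2],[-0.5,-15.4,2.5],[-0.5,-15.4,2.5]]' --jaw '[150,150,150,150,150]'

```text
clock: 18.65
tcp_pos: [571.8, -262.1, 145.1]
orientation: [-3.141, -0.003, 3.06]
contact_force: [0.2, -0.1, -0.1]
gripper_width: 0.416
gripper_force: 0.0
```

```bash
python3 - <<'E'
from ov import *
from go import plan
p,_=snap('top')
overlay(p,None,{'brush_engobe':[595.3,115.6,1.518],'brush_hake':[683.2,111,1.518],'stick_0':[575,-260.2,-.077],'loop_tool_a':[565.3,-383.5,-.07],'loop_tool_c':[543.2,-321.1,.08]},'ov2.png')
plan((575,-260.2,7,175.6))
E
```

```text
now [ 572.5 -260.1  145.6] [ 1.799e+02 -1.000e-01  1.754e+02] w 35.0 t 18.7 F [ 0.3  0.6 -0.1]
0 slide [-0.27, -0.0, 13.86] turn [0.1, -0.1, -0.2] |139 mm 0 deg
```

View pics/ov2.png

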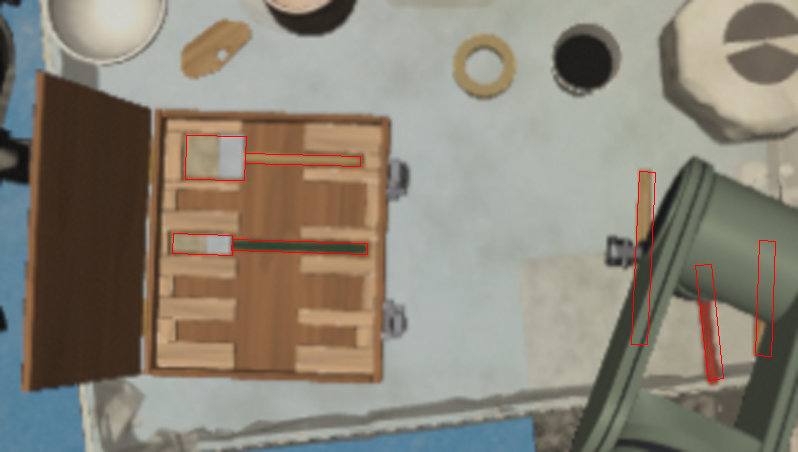

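Both brushes lie within their outlines in the recesses. I pick the stick.

Call:
play_rows --turn '[[0,0,0],[0,0,0],[0,0,0],[0,0,0],[0,0,0]]' --slide '[[-0.3,0,4],[-0.35,0,8],[-0.35,0,12],[-0.35,0,13.9],[-0.35,0,13.9]]' --jaw '[150,150,150,150,150]'

```text
clock: 19.2
tcp_pos: [575.1, -256.3, 4.5]
orientation: [3.138, -0.007, 3.065]
contact_force: [0.6, 0.3, -0.9]
gripper_width: 0.409
gripper_force: 0.0
```

Call:
play_rows --turn '[[0,0,0],[0,0,0],[0,0,0],[0,0,0],[0,0,0]]' --slide '[[0,0,0],[0,0,0],[0,0,0],[0,0,0],[0,0,0]]' --jaw '[255,255,255,255,255]'

```text
clock: 19.7
tcp_pos: [577.5, -258.9, 8.9]
orientation: [-3.141, 0.001, 3.064]
contact_force: [0.3, 0.1, 2.5]
gripper_width: 0.0
gripper_force: 1.5
```

Call:
play_rows --turn '[[0,0,0],[0,0,0],[0,0,0],[0,0,0],[0,0,0]]' --slide '[[0,0,-1],[0,0,-5],[0,0,-10],[0,0,-15],[0,0,-16.5]]' --jaw '[255,255,255,255,255]'

```text
clock: 20.2
tcp_pos: [579.6, -260.0, 180.4]
orientation: [-3.138, 0.011, 3.064]
contact_force: [-0.7, -0.3, -0.5]
gripper_width: -0.001
gripper_force: 0.0
```

```bash
python3 - <<'E'
from go import *
plan((560,-110,175,138),(530,30,175,105),(507.4,120.3,150,87),(507.4,120.3,12,87))
E
```

```text
now [ 579.6 -260.   180.4] [-179.8    0.6  175.6] w -0.1 t 20.2 F [-0.7 -0.3 -0.5]
0 slide [3.13, 14.8, 0.44] turn [-0.0, 0.7, 37.6] |151 mm 38 deg
1 slide [11.6, 8.4, 0.0] turn [0.0, -0.0, 33.0] |143 mm 33 deg
2 slide [9.31, 0.15, 2.5] turn [0.0, -0.0, 18.0] |96 mm 18 deg
3 slide [-0.0, -0.0, 13.8] turn [0.0, 0.0, 0.0] |138 mm 0 deg
```

The grip closed to 0, so it missed the stick. I move the arm aside and look again.

Call:
play_rows --turn '[[0,0,0],[0,0,0],[0,0,0],[0,0,0],[0,0,0]]' --slide '[[1,4,0],[2,8,0],[3,12,0],[4,16,0],[4,17,0]]' --jaw '[150,150,150,150,150]'

```text
clock: 20.7
tcp_pos: [549.0, -82.8, 173.9]
orientation: [3.14, -0.001, 3.067]
contact_force: [0.1, -0.5, 0.5]
gripper_width: 0.413
gripper_force: 0.0
```

```bash
python3 - <<'E'
from ov import *
from go import plan
p,_=snap('top');P=cloud(4)
T={}
for k,v in {'stick_0':(577,-260.5,-.07),'loop_tool_a':(565,-383,-.06),'loop_tool_c':(543,-321,.08)}.items():
    r=fit_tool(P,k,v,-.3,28);print(k,r.x.round(3).tolist(),r.fun);T[k]=r.x
print([(round(r['score'],2),np.round(atz('top',r['at'],6)[0],1)) for r in vision.spot_point('stick_0','top')])
overlay(p,None,T,'ov3.png',(150,275,250,400))
plan((576,-260,150,175.6))
E
```

```text
stick_0 [577.362, -260.734, -0.072] 2888.2623567578767
loop_tool_a [564.816, -383.003, -0.067] 4181.394028460041
loop_tool_c [537.983, -321.339, 0.068] 3381.10700360423
[(0.66, array([ 576.9, -263.5,    6. ]))]
now [550.8 -87.5 173.1] [-180.     0.   175.5] w 35.3 t 21.0 F [ 0.4 -0.3  0.2]
0 slide [-3.87, -17.0, 2.32] turn [-0.0, 0.0, -0.1] |176 mm 0 deg
```

View pics/ov3.png

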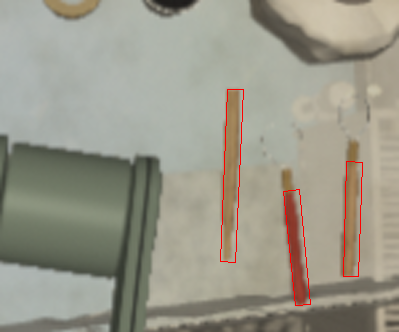

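The stick has not moved; the tips closed over its top. I retry lower, at TCP z of about 2.

Call:
play_rows --turn '[[0,0,0],[0,0,0],[0,0,0],[0,0,0],[0,0,0]]' --slide '[[-0.9,-4,0.6],[-1.8,-8,1.2],[-2.7,-12,1.8],[-3.9,-17.05,2.3],[-3.9,-17.05,2.3]]' --jaw '[150,150,150,150,150]'

```text
clock: 21.5
tcp_pos: [576.1, -266.0, 148.7]
orientation: [-3.139, 0.0, 3.058]
contact_force: [0.4, 1.0, 0.2]
gripper_width: 0.414
gripper_force: 0.0
```

Call:
play_rows --turn '[[0,0,0],[0,0,0],[0,0,0],[0,0,0],[0,0,0]]' --slide '[[0,0,4],[0,0,8],[0,0,11],[0,0,13],[0,0,13]]' --jaw '[150,150,150,150,150]'

```text
clock: 22.0
tcp_pos: [573.6, -258.7, 16.7]
orientation: [3.139, -0.007, 3.063]
contact_force: [-0.9, -0.5, 0.1]
gripper_width: 0.412
gripper_force: 0.0
```

Call:
play_rows --turn '[[0,0,0],[0,0,0],[0,0,0]]' --slide '[[0,0,0],[0,0,0],[0,0,0]]' --jaw '[150,150,150]'

```text
clock: 22.3
tcp_pos: [577.0, -259.7, 21.6]
orientation: [-3.141, 0.003, 3.064]
contact_force: [0.6, 0.1, 0.3]
gripper_width: 0.413
gripper_force: 0.0
```

```bash
python3 - <<'E'
from go import plan
plan((577,-260.5,2,175.8))
E
```

```text
now [ 577.  -259.7   21.6] [-179.9    0.2  175.6] w 35.1 t 22.3 F [0.6 0.1 0.3]
0 slide [0.0, -0.08, 1.97] turn [-0.1, 0.2, -0.2] |20 mm 0 deg
```

Call:
play_rows --turn '[[0,0,0],[0,0,0],[0,0,0],[0,0,0],[0,0,0]]' --slide '[[0,-0.05,0.7],[0,-0.05,1.4],[0,-0.05,1.9],[0,-0.05,1.95],[0,-0.05,1.95]]' --jaw '[150,150,150,150,150]'

```text
clock: 22.8
tcp_pos: [575.9, -259.5, 0.1]
orientation: [3.141, -0.001, 3.064]
contact_force: [0.1, 0.8, 0.1]
gripper_width: 0.413
gripper_force: 0.0
```

Call:
play_rows --turn '[[0,0,0],[0,0,0],[0,0,0],[0,0,0],[0,0,0]]' --slide '[[0,0,0],[0,0,0],[0,0,0],[0,0,0],[0,0,0]]' --jaw '[255,255,255,255,255]'

```text
clock: 23.3
tcp_pos: [576.3, -259.7, 0.8]
orientation: [-3.141, 0.001, 3.064]
contact_force: [0.4, 1.1, 1.9]
gripper_width: 0.153
gripper_force: 58.8
```

Call:
play_rows --turn '[[0,0,0],[0,0,0],[0,0,0],[0,0,0],[0,0,0]]' --slide '[[0,0,-1],[0,0,-5],[0,0,-10],[0,0,-15],[0,0,-17]]' --jaw '[255,255,255,255,255]'

```text
clock: 23.8
tcp_pos: [578.1, -260.6, 176.9]
orientation: [-3.138, 0.009, 3.064]
contact_force: [0.7, 0.1, 0.1]
gripper_width: 0.153
gripper_force: 58.7
```

```bash
python3 - <<'E'
from go import *
plan((560,-110,175,138),(530,30,175,105),(507.4,119,150,87),(507.4,119,12,87))
E
```

```text
now [ 578.1 -260.6  176.9] [-179.8    0.5  175.6] w 13.0 t 23.8 F [0.7 0.1 0.1]
0 slide [2.97, 14.88, 0.11] turn [-0.0, 0.6, 37.6] |152 mm 38 deg
1 slide [11.6, 8.4, 0.0] turn [0.0, -0.0, 33.0] |143 mm 33 deg
2 slide [9.18, 0.12, 2.5] turn [0.0, -0.0, 18.0] |95 mm 18 deg
3 slide [-0.0, -0.0, 13.8] turn [0.0, 0.0, 0.0] |138 mm 0 deg
```

Call:
play_rows --turn '[[0,0,8],[0,0,16],[0,0,24],[0,0,31],[0,0,37.6]]' --slide '[[0.6,3,0],[1.2,6,0],[1.8,9,0],[2.4,12,0],[3,14.9,0]]' --jaw '[255,255,255,255,255]'

```text
clock: 24.3
tcp_pos: [557.2, -107.6, 171.1]
orientation: [3.141, 0.0, 2.403]
contact_force: [0.9, -0.6, -0.1]
gripper_width: 0.155
gripper_force: 58.7
```

Call:
play_rows --turn '[[0,0,7],[0,0,14],[0,0,21],[0,0,28],[0,0,33]]' --slide '[[2.4,1.7,0],[4.8,3.4,0],[7.2,5.1,0],[9.6,6.8,0],[11.6,8.4,0]]' --jaw '[255,255,255,255,255]'

```text
clock: 24.8
tcp_pos: [527.0, 32.6, 171.1]
orientation: [3.141, -0.0, 1.828]
contact_force: [0.7, -1.3, -0.0]
gripper_width: 0.153
gripper_force: 58.7
```

Call:
play_rows --turn '[[0,0,6],[0,0,12],[0,0,18],[0,0,18],[0,0,18]]' --slide '[[3,0,0.8],[6,0.1,1.6],[9.2,0.1,2.5],[9.2,0.1,2.5],[9.2,0.1,2.5]]' --jaw '[255,255,255,255,255]'

```text
clock: 25.3
tcp_pos: [504.8, 120.7, 145.8]
orientation: [3.141, 0.0, 1.521]
contact_force: [0.4, -0.7, 0.7]
gripper_width: 0.153
gripper_force: 58.7
```

```bash
python3 - <<'E'
from held import *
from go import plan
plan((507.4,119.5,30,87),(507.4,119.5,7,87))
held(-87)
E
```

```text
now [504.8 120.7 145.8] [180.    0.   87.1] w 13.0 t 25.3 F [ 0.4 -0.7  0.7]
0 slide [-0.1, 0.26, 11.58] turn [0.0, 0.0, 0.1] |116 mm 0 deg
1 slide [-0.0, -0.0, 2.3] turn [0.0, 0.0, 0.0] |23 mm 0 deg
n 70 end x [-88.7 -88.6 -88.6 -88.3] expect -87 lat -0.6 z rel 5.3
lat far/mid -0.6 -0.5
```

Call:
play_rows --turn '[[0,0,0],[0,0,0],[0,0,0],[0,0,0],[0,0,0]]' --slide '[[0,0.25,3],[0,0.25,6.5],[0,0.25,10],[0,0.25,11.6],[0,0.25,11.6]]' --jaw '[255,255,255,255,255]'

```text
clock: 25.95
tcp_pos: [506.2, 119.0, 27.5]
orientation: [-3.137, 0.001, 1.516]
contact_force: [-0.6, -0.9, 0.7]
gripper_width: 0.144
gripper_force: 58.7
```

Call:
play_rows --turn '[[0,0,0],[0,0,0],[0,0,0],[0,0,0],[0,0,0]]' --slide '[[0,0,0.5],[0,0,1],[0,0,1.5],[0,0,2.2],[0,0,2.2]]' --jaw '[255,255,255,255,255]'

```text
clock: 26.45
tcp_pos: [507.4, 120.3, 7.1]
orientation: [-3.141, -0.0, 1.518]
contact_force: [-1.2, 0.1, 0.3]
gripper_width: 0.15
gripper_force: 58.7
```

Call:
play_rows --turn '[[0,0,0],[0,0,0],[0,0,0]]' --slide '[[0,0,0],[0,0,0],[0,0,0]]' --jaw '[255,255,255]'

```text
clock: 26.75
tcp_pos: [507.5, 120.3, 7.7]
orientation: [3.141, -0.0, 1.518]
contact_force: [0.7, 0.4, -0.6]
gripper_width: 0.153
gripper_force: 58.7
```

Now I release, lift, and head for loop c.

Call:
play_rows --turn '[[0,0,0],[0,0,0],[0,0,0]]' --slide '[[0,0,0],[0,0,0],[0,0,0]]' --jaw '[175,175,175]'

```text
clock: 27.05
tcp_pos: [507.5, 120.3, 7.6]
orientation: [3.141, -0.0, 1.518]
contact_force: [-0.4, 0.7, 0.1]
gripper_width: 0.312
gripper_force: 0.0
```

Call:
play_rows --turn '[[0,0,0],[0,0,0],[0,0,0],[0,0,0],[0,0,0]]' --slide '[[0,0,-3],[0,0,-8],[0,0,-12],[0,0,-16.5],[0,0,-16.5]]' --jaw '[175,175,150,150,150]'

```text
clock: 27.55
tcp_pos: [511.2, 121.1, 178.9]
orientation: [3.128, -0.004, 1.518]
contact_force: [1.0, 0.4, 1.3]
gripper_width: 0.412
gripper_force: 0.0
```

```bash
python3 - <<'E'
from ov import *
from go import plan,off
SHAPE['loop_tool_c']=SHAPE['loop_tool_a']=[(-92,23,8,16),(23,45,4,9)]
P=cloud(4);p,_=snap('top')
for k,v in {'loop_tool_a':(565,-383,-.06),'loop_tool_c':(541,-321,.08),'stick_0':(507.4,120.3,1.518)}.items():
    r=fit_tool(P,k,v,-.3 if k!='stick_0' else 5.7,28 if k!='stick_0' else 18);print(k,r.x.round(3).tolist(),round(r.fun))
# red pixels of c
q=p.astype(int);m=(q[...,0]>q[...,1]+60)&(q[...,0]>q[...,2]+60);rc=np.argwhere(m);rc=rc[(rc[:,1]>340)&(rc[:,1]<385)]
X=atz('top',rc,10)[:,:2];c=X.mean(0);_,_,vt=np.linalg.svd(X-c);t=(X-c)@vt[0];print('red',len(rc),c.round(1),'dir',np.degrees(np.arctan2(*vt[0][::-1])).round(1),'ends',(c+vt[0]*t.min()).round(1),(c+vt[0]*t.max()).round(1))
plan((500,0,175,127),(520,-150,175,165))
E
```

```text
loop_tool_a [563.988, -383.364, -0.086] 4049
loop_tool_c [538.879, -321.472, 0.066] 3278
stick_0 [507.53, 119.124, 1.534] 3227
red 142 [ 500.7 -322.8] dir -174.9 ends [ 555.4 -318. ] [ 448.3 -327.5]
now [506.4 120.1 170.9] [-179.8    0.    87. ] w 34.8 t 27.8 F [ 0.5  0.3 -0.7]
0 slide [-12.03, -0.0, -0.4] turn [-0.2, -0.0, -40.0] |120 mm 40 deg
1 slide [-13.18, -7.43, -0.0] turn [0.0, 0.0, -38.0] |151 mm 38 deg
```

Call:
play_rows --turn '[[0,0,-8],[0,0,-16],[0,0,-24],[0,0,-32],[0,0,-40]]' --slide '[[-2.4,0,0],[-4.8,0,0],[-7.2,0,-0.4],[-9.6,0,-0.4],[-12,0,-0.4]]' --jaw '[150,150,150,150,150]'

```text
clock: 28.3
tcp_pos: [500.2, -0.4, 174.9]
orientation: [-3.139, -0.002, 2.222]
contact_force: [0.4, -0.2, -0.1]
gripper_width: 0.411
gripper_force: 0.0
```

Call:
play_rows --turn '[[0,0,-8],[0,0,-16],[0,0,-24],[0,0,-32],[0,0,-38]]' --slide '[[-2.6,-1.5,0],[-5.2,-3,0],[-7.8,-4.5,0],[-10.4,-6,0],[-13.2,-7.4,0]]' --jaw '[150,150,150,150,150]'

```text
clock: 28.8
tcp_pos: [520.4, -150.4, 174.7]
orientation: [3.141, -0.004, 2.884]
contact_force: [0.7, 0.2, 0.2]
gripper_width: 0.41
gripper_force: 0.0
```

Call:
play_rows --turn '[[0,0,0],[0,0,0],[0,0,0]]' --slide '[[0,0,0],[0,0,0],[0,0,0]]' --jaw '[150,150,150]'

```text
clock: 29.1
tcp_pos: [520.7, -148.6, 175.5]
orientation: [3.141, -0.002, 2.879]
contact_force: [1.0, -0.4, 0.2]
gripper_width: 0.409
gripper_force: 0.0
```

```bash
python3 - <<'E'
from go import *
plan((529,-321.8,60,184.5),(529,-321.8,3,184.5))
E
```

```text
now [ 520.7 -148.6  175.5] [ 1.800e+02 -1.000e-01  1.649e+02] w 34.8 t 29.1 F [ 1.  -0.4  0.2]
0 slide [-5.33, -16.52, 11.53] turn [0.1, -0.1, -19.6] |208 mm 20 deg
1 slide [0.0, -0.0, 5.7] turn [0.0, 0.0, 0.0] |57 mm 0 deg
```

Call:
play_rows --turn '[[0,0,-5],[0,0,-10],[0,0,-15],[0,0,-19.6],[0,0,-19.6]]' --slide '[[-1.2,-4,2],[-2.4,-8,4],[-3.8,-12,6],[-5.3,-16.5,8],[-5.3,-16.5,11]]' --jaw '[150,150,150,150,150]'

```text
clock: 29.6
tcp_pos: [531.6, -327.1, 66.8]
orientation: [-3.137, 0.005, -3.064]
contact_force: [-0.5, 0.9, -0.5]
gripper_width: 0.415
gripper_force: 0.0
```

Call:
play_rows --turn '[[0,0,0],[0,0,0],[0,0,0]]' --slide '[[0,0,0],[0,0,0],[0,0,0]]' --jaw '[150,150,150]'

```text
clock: 29.9
tcp_pos: [530.8, -321.6, 68.1]
orientation: [-3.141, 0.002, -3.06]
contact_force: [-0.5, -0.2, 0.4]
gripper_width: 0.411
gripper_force: 0.0
```

```bash
python3 - <<'E'
from go import *
plan((529,-321.8,3,184.5))
E
```

```text
now [ 530.8 -321.6   68.1] [-1.799e+02  1.000e-01 -1.753e+02] w 34.9 t 29.9 F [-0.5 -0.2  0.4]
0 slide [0.19, 0.0, 6.51] turn [-0.1, 0.1, 0.2] |65 mm 0 deg
```

Call:
play_rows --turn '[[0,0,0],[0,0,0],[0,0,0],[0,0,0],[0,0,0]]' --slide '[[0.2,0,2],[0.2,0,4],[0.2,0,6],[0.2,0,6.5],[0.2,0,6.5]]' --jaw '[150,150,150,150,150]'

```text
clock: 30.4
tcp_pos: [528.2, -322.1, 2.2]
orientation: [-3.141, 0.0, -3.061]
contact_force: [-0.6, -0.4, 0.3]
gripper_width: 0.412
gripper_force: 0.0
```

Call:
play_rows --turn '[[0,0,0],[0,0,0],[0,0,0],[0,0,0],[0,0,0]]' --slide '[[0,0,0],[0,0,0],[0,0,0],[0,0,0],[0,0,0]]' --jaw '[150,255,255,255,255]'

```text
clock: 30.9
tcp_pos: [528.7, -323.2, 3.1]
orientation: [-3.14, 0.002, -3.062]
contact_force: [-0.1, 0.4, 5.9]
gripper_width: 0.164
gripper_force: 61.1
```

Call:
play_rows --turn '[[0,0,0],[0,0,0],[0,0,0],[0,0,0],[0,0,0]]' --slide '[[0,0,-1],[0,0,-5],[0,0,-10],[0,0,-15],[0,0,-17.5]]' --jaw '[255,255,255,255,255]'

```text
clock: 31.4
tcp_pos: [529.2, -323.8, 182.2]
orientation: [-3.137, 0.006, -3.062]
contact_force: [-0.0, 0.5, -0.5]
gripper_width: 0.159
gripper_force: 60.3
```

```bash
python3 - <<'E'
from go import *
# loop c: origin slot (639.26,113.32); grip is 10 mm tailwards = towards case +x
C=(639.26+.053*10,113.32+10)
plan((560,-160,180,145),(620,40,180,105),(*C,150,87),(*C,30,87),(*C,9,87))
E
```

```text
now [ 529.2 -323.8  182.2] [-179.7    0.4 -175.4] w 13.5 t 31.4 F [-0.   0.5 -0.5]
0 slide [-4.38, 16.08, 0.17] turn [-0.1, 0.4, 39.6] |167 mm 40 deg
1 slide [6.56, 19.82, 0.0] turn [-0.0, -0.0, 40.0] |209 mm 40 deg
2 slide [7.54, 4.07, 3.0] turn [0.0, -0.0, 18.0] |91 mm 18 deg
3 slide [-0.0, -0.0, 12.0] turn [0.0, 0.0, 0.0] |120 mm 0 deg
4 slide [-0.0, -0.0, 2.1] turn [0.0, 0.0, 0.0] |21 mm 0 deg
```

Call:
play_rows --turn '[[0,0,8],[0,0,16],[0,0,24],[0,0,32],[0,0,39.6]]' --slide '[[-0.9,3.2,0],[-1.8,6.4,0],[-2.7,9.6,0],[-3.6,12.8,0],[-4.4,16.1,0]]' --jaw '[255,255,255,255,255]'

```text
clock: 31.9
tcp_pos: [558.7, -157.6, 177.1]
orientation: [3.141, 0.0, 2.524]
contact_force: [-0.3, -0.1, 0.4]
gripper_width: 0.163
gripper_force: 60.2
```

Call:
play_rows --turn '[[0,0,8],[0,0,16],[0,0,24],[0,0,32],[0,0,40]]' --slide '[[1.3,4,0],[2.6,8,0],[4,12,0],[5.3,16,0],[6.6,19.8,0]]' --jaw '[255,255,255,255,255]'

```text
clock: 32.4
tcp_pos: [618.6, 43.0, 177.1]
orientation: [3.141, 0.0, 1.826]
contact_force: [0.7, 0.0, -0.5]
gripper_width: 0.16
gripper_force: 60.2
```

Call:
play_rows --turn '[[0,0,6],[0,0,12],[0,0,18],[0,0,18],[0,0,18]]' --slide '[[2.5,1.3,0.8],[5,2.7,1.6],[7.5,4.1,3],[7.5,4.1,3],[7.5,4.1,3]]' --jaw '[255,255,255,255,255]'

```text
clock: 32.9
tcp_pos: [638.3, 124.5, 146.4]
orientation: [-3.141, 0.001, 1.52]
contact_force: [-0.1, -0.2, -0.1]
gripper_width: 0.166
gripper_force: 60.2
```

```bash
python3 - <<'E'
from held import *
from go import plan
plan((639.8,123.3,30,87),(639.8,123.3,10,87))
s=status.state();t=np.array(s['tcp_pos']);a=s['orientation'][2]
P=cloud(4);x,y=local(P,(t[0],t[1],a));Q=(P[:,2]>t[2]-14)&(P[:,2]<t[2]+25)&(abs(y)<26)&(x<-35)&(x>-130)
print(np.c_[x[Q],y[Q],P[Q,2]-t[2]][np.argsort(x[Q])][:40:2].round(0).tolist(),Q.sum(),np.median(y[Q]))
p,_=snap('top');cv2.imwrite('pics/c4.png',cv2.resize(cv2.cvtColor(p,cv2.COLOR_RGB2BGR)[130:270,140:260],None,fx=4,fy=4,interpolation=cv2.INTER_CUBIC))
E
```

```text
now [638.3 124.5 146.4] [-179.9    0.    87.1] w 14.1 t 32.9 F [-0.1 -0.2 -0.1]
0 slide [-0.1, 0.17, 11.64] turn [-0.1, 0.0, 0.1] |116 mm 0 deg
1 slide [-0.0, -0.0, 2.0] turn [0.0, 0.0, 0.0] |20 mm 0 deg
[[-100.0, 8.0, 6.0], [-100.0, 6.0, 4.0], [-100.0, -9.0, 5.0], [-97.0, -13.0, 8.0], [-92.0, -16.0, 7.0], [-88.0, -18.0, 8.0], [-83.0, -18.0, 6.0], [-78.0, -18.0, 5.0], [-73.0, -17.0, 7.0], [-70.0, 19.0, 8.0], [-64.0, 14.0, 6.0], [-61.0, -8.0, 4.0], [-57.0, -3.0, 8.0], [-54.0, -0.0, 3.0], [-53.0, 0.0, 12.0], [-52.0, 2.0, 9.0], [-52.0, -3.0, 6.0], [-50.0, 5.0, 9.0], [-50.0, -2.0, 8.0], [-48.0, 5.0, 9.0]] 62 1.1692214439926478
```

View pics/c4.png

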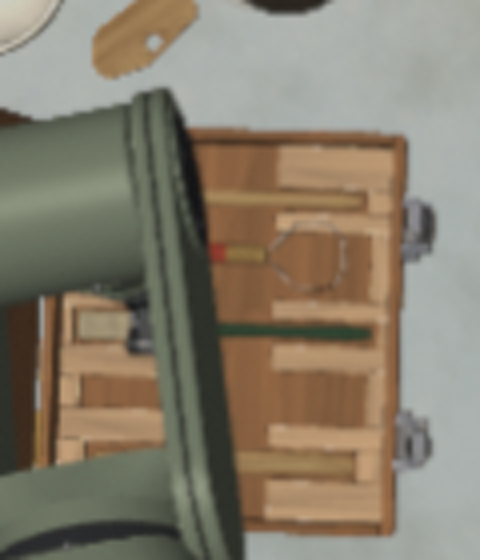

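The loop is in line with the second recess and points to the clamp side. I lower it.

Call:
play_rows --turn '[[0,0,0],[0,0,0],[0,0,0],[0,0,0],[0,0,0]]' --slide '[[-0.15,0.15,3],[-0.15,0.15,6.5],[-0.15,0.15,10],[-0.15,0.15,11.6],[-0.15,0.15,11.6]]' --jaw '[255,255,255,255,255]'

```text
clock: 33.65
tcp_pos: [638.2, 121.6, 28.0]
orientation: [-3.136, 0.001, 1.517]
contact_force: [-0.5, 1.2, 0.5]
gripper_width: 0.164
gripper_force: 60.3
```

Call:
play_rows --turn '[[0,0,0],[0,0,0],[0,0,0],[0,0,0],[0,0,0]]' --slide '[[0,0,0.5],[0,0,1],[0,0,1.5],[0,0,2],[0,0,2]]' --jaw '[255,255,255,255,255]'

```text
clock: 34.15
tcp_pos: [639.7, 122.7, 10.0]
orientation: [-3.141, 0.0, 1.518]
contact_force: [-0.6, -0.3, -0.3]
gripper_width: 0.157
gripper_force: 60.3
```

Call:
play_rows --turn '[[0,0,0],[0,0,0],[0,0,0]]' --slide '[[0,0,0],[0,0,0],[0,0,0]]' --jaw '[255,255,255]'

```text
clock: 34.45
tcp_pos: [640.3, 122.8, 10.8]
orientation: [3.141, -0.0, 1.518]
contact_force: [-0.5, -0.4, -1.2]
gripper_width: 0.165
gripper_force: 60.3
```

Call:
play_rows --turn '[[0,0,0],[0,0,0],[0,0,0],[0,0,0],[0,0,0]]' --slide '[[0,0,0.15],[0,0,0.15],[0,0,0.15],[0,0,0.15],[0,0,0.15]]' --jaw '[255,255,180,180,180]'

```text
clock: 34.95
tcp_pos: [640.1, 122.7, 9.0]
orientation: [3.142, -0.0, 1.518]
contact_force: [0.1, 0.6, -0.7]
gripper_width: 0.294
gripper_force: 0.0
```

Call:
play_rows --turn '[[0,0,0],[0,0,0],[0,0,0],[0,0,0],[0,0,0]]' --slide '[[0,0,-3],[0,0,-8],[0,0,-12],[0,0,-16.5],[0,0,-16.5]]' --jaw '[180,180,150,150,150]'

```text
clock: 35.45
tcp_pos: [643.8, 123.4, 181.7]
orientation: [3.128, -0.003, 1.518]
contact_force: [1.2, -0.1, 0.1]
gripper_width: 0.414
gripper_force: 0.0
```

```bash
python3 - <<'E'
from ov import *
from go import plan
SHAPE['loop_tool_c']=SHAPE['loop_tool_a']=[(-92,23,8,16),(23,45,4,9)]
P=cloud(4)
r=fit_tool(P,'loop_tool_a',(565,-383,-.07),-.3,28);print(r.x.round(3).tolist(),round(r.fun))
Q=near(P,(565,-383),115);Q=Q[(Q[:,2]>4)&(Q[:,2]<25)&(abs(Q[:,1]+383)<25)];print(np.percentile(Q[:,0],[0,.5,99.5,100]).round(1),len(Q))
for lo,hi in((480,510),(510,540),(540,570),(570,590)): s=(Q[:,0]>lo)&(Q[:,0]<hi)&(Q[:,2]>8);print(lo,Q[s,1].mean().round(1),np.ptp(Q[s,1]).round(1))
plan((600,0,180,127),(560,-200,180,165))
E
```

```text
[565.423, -382.765, -0.067] 3970
[473.3 473.7 653.2 661.2] 311
480 -376.5 14.7
510 -378.5 14.5
540 -380.5 15.0
570 -383.0 12.3
now [639.  122.5 172.5] [-179.8    0.    87. ] w 35.5 t 35.65 F [ 0.1  0.7 -0.2]
0 slide [-12.44, -3.25, -0.74] turn [-0.2, -0.0, -40.0] |129 mm 40 deg
1 slide [-13.57, -15.23, -0.0] turn [0.0, 0.0, -38.0] |204 mm 38 deg
```

Call:
play_rows --turn '[[0,0,-8],[0,0,-16],[0,0,-24],[0,0,-32],[0,0,-40]]' --slide '[[-2.4,-0.6,0],[-4.8,-1.2,0],[-7.2,-1.8,-0.7],[-9.6,-2.4,-0.7],[-12.4,-3.2,-0.7]]' --jaw '[150,150,150,150,150]'

```text
clock: 36.15
tcp_pos: [600.5, -0.0, 178.9]
orientation: [-3.139, -0.002, 2.222]
contact_force: [-0.2, -0.1, -0.2]
gripper_width: 0.413
gripper_force: 0.0
```

Call:
play_rows --turn '[[0,0,-8],[0,0,-16],[0,0,-24],[0,0,-32],[0,0,-38]]' --slide '[[-2.7,-3,0],[-5.4,-6,0],[-8.1,-9,0],[-10.8,-12,0],[-13.6,-15.2,0]]' --jaw '[150,150,150,150,150]'

```text
clock: 36.65
tcp_pos: [560.5, -200.5, 178.8]
orientation: [3.141, -0.004, 2.884]
contact_force: [0.9, -0.2, 0.4]
gripper_width: 0.407
gripper_force: 0.0
```

Call:
play_rows --turn '[[0,0,0],[0,0,0],[0,0,0]]' --slide '[[0,0,0],[0,0,0],[0,0,0]]' --jaw '[150,150,150]'

```text
clock: 36.95
tcp_pos: [561.5, -198.5, 179.8]
orientation: [3.141, -0.003, 2.879]
contact_force: [-0.0, 0.1, 0.5]
gripper_width: 0.41
gripper_force: 0.0
```

```bash
python3 - <<'E'
from go import *
plan((555,-381.6,60,176.2),(555,-381.6,3,176.2))
E
```

```text
now [ 561.5 -198.5  179.8] [ 1.80e+02 -1.00e-01  1.65e+02] w 34.8 t 36.95 F [-0.   0.1  0.5]
0 slide [-4.15, -17.86, 11.95] turn [0.1, -0.1, -11.2] |219 mm 11 deg
1 slide [0.0, -0.0, 5.7] turn [0.0, 0.0, 0.0] |57 mm 0 deg
```

Call:
play_rows --turn '[[0,0,-3],[0,0,-6],[0,0,-9],[0,0,-11.2],[0,0,-11.2]]' --slide '[[-1,-4.2,2],[-2,-8.4,4],[-3,-12.6,6],[-4.1,-17,8],[-4.1,-17.85,11]]' --jaw '[150,150,150,150,150]'

```text
clock: 37.45
tcp_pos: [556.7, -386.3, 70.9]
orientation: [-3.138, 0.004, 3.074]
contact_force: [0.6, 0.7, 0.8]
gripper_width: 0.411
gripper_force: 0.0
```

Call:
play_rows --turn '[[0,0,0],[0,0,0],[0,0,0]]' --slide '[[0,0,0],[0,0,0],[0,0,0]]' --jaw '[150,150,150]'

```text
clock: 37.75
tcp_pos: [556.6, -381.2, 72.6]
orientation: [-3.141, 0.002, 3.077]
contact_force: [0.0, -0.5, 0.2]
gripper_width: 0.414
gripper_force: 0.0
```

```bash
python3 - <<'E'
from go import *
plan((555,-381.6,3,176.2))
E
```

```text
now [ 556.6 -381.2   72.6] [-1.800e+02  1.000e-01  1.763e+02] w 35.1 t 37.75 F [ 0.  -0.5  0.2]
0 slide [0.17, -0.04, 6.96] turn [-0.0, 0.1, 0.1] |70 mm 0 deg
```

Call:
play_rows --turn '[[0,0,0],[0,0,0],[0,0,0],[0,0,0],[0,0,0]]' --slide '[[0.15,-0.05,2],[0.15,-0.05,4],[0.15,-0.05,6],[0.15,-0.05,6.95],[0.15,-0.05,6.95]]' --jaw '[150,150,150,150,150]'

```text
clock: 38.25
tcp_pos: [553.9, -381.8, 1.5]
orientation: [3.141, -0.001, 3.076]
contact_force: [-0.1, 0.1, -0.3]
gripper_width: 0.409
gripper_force: 0.0
```

Call:
play_rows --turn '[[0,0,0],[0,0,0],[0,0,0],[0,0,0],[0,0,0]]' --slide '[[0,0,0],[0,0,0],[0,0,0],[0,0,0],[0,0,0]]' --jaw '[150,255,255,255,255]'

```text
clock: 38.75
tcp_pos: [554.7, -383.5, 3.2]
orientation: [-3.14, 0.003, 3.074]
contact_force: [1.0, 0.4, 6.0]
gripper_width: 0.16
gripper_force: 61.4
```

Call:
play_rows --turn '[[0,0,0],[0,0,0],[0,0,0],[0,0,0],[0,0,0]]' --slide '[[0,0,-1],[0,0,-5],[0,0,-10],[0,0,-15],[0,0,-17.5]]' --jaw '[255,255,255,255,255]'

```text
clock: 39.25
tcp_pos: [554.9, -384.0, 182.4]
orientation: [-3.137, 0.007, 3.074]
contact_force: [-0.1, -0.2, 0.1]
gripper_width: 0.162
gripper_force: 60.6
```

```bash
python3 - <<'E'
from go import *
C=(551.38+.5,117.99+10)
plan((560,-200,180,145),(545,20,180,105),(*C,150,87),(*C,30,87),(*C,9,87))
E
```

```text
now [ 554.9 -384.   182.4] [-179.8    0.4  176.2] w 13.8 t 39.25 F [-0.1 -0.2  0.1]
0 slide [0.73, 18.39, 0.16] turn [-0.1, 0.4, 31.2] |184 mm 31 deg
1 slide [13.85, 17.16, 0.0] turn [-0.0, -0.0, 40.0] |221 mm 40 deg
2 slide [10.25, 3.46, 3.0] turn [0.0, -0.0, 18.0] |112 mm 18 deg
3 slide [-0.0, -0.0, 12.0] turn [0.0, 0.0, 0.0] |120 mm 0 deg
4 slide [-0.0, -0.0, 2.1] turn [0.0, 0.0, 0.0] |21 mm 0 deg
```

Call:
play_rows --turn '[[0,0,6],[0,0,12],[0,0,18],[0,0,25],[0,0,31.2]]' --slide '[[0.1,3.7,0],[0.3,7.4,0],[0.4,11,0],[0.6,14.7,0],[0.7,18.4,0]]' --jaw '[255,255,255,255,255]'

```text
clock: 39.75
tcp_pos: [558.5, -197.5, 176.9]
orientation: [3.142, -0.0, 2.525]
contact_force: [0.4, 1.3, -0.3]
gripper_width: 0.163
gripper_force: 60.5
```

Call:
play_rows --turn '[[0,0,8],[0,0,16],[0,0,24],[0,0,32],[0,0,40]]' --slide '[[2.8,3.4,0],[5.5,6.9,0],[8.3,10.3,0],[11.1,13.7,0],[13.8,17.2,0]]' --jaw '[255,255,255,255,255]'

```text
clock: 40.25
tcp_pos: [544.0, 22.6, 177.0]
orientation: [3.141, 0.0, 1.826]
contact_force: [0.1, -0.7, -0.4]
gripper_width: 0.162
gripper_force: 60.5
```

Call:
play_rows --turn '[[0,0,6],[0,0,12],[0,0,18],[0,0,18],[0,0,18]]' --slide '[[3.4,1.1,0.8],[6.8,2.3,1.6],[10.2,3.5,3],[10.2,3.5,3],[10.2,3.5,3]]' --jaw '[255,255,255,255,255]'

```text
clock: 40.75
tcp_pos: [551.8, 129.0, 146.4]
orientation: [-3.141, 0.001, 1.521]
contact_force: [0.6, 0.1, -1.1]
gripper_width: 0.161
gripper_force: 60.5
```

```bash
python3 - <<'E'
from held import *
from go import plan
plan((551.9,127.8,30,87),(551.9,127.8,10,87))
s=status.state();t=np.array(s['tcp_pos']);a=s['orientation'][2]
P=cloud(4);x,y=local(P,(t[0],t[1],a));Q=(P[:,2]>t[2]-14)&(P[:,2]<t[2]+25)&(abs(y)<26)&(x<-35)&(x>-130)
print(np.c_[x[Q],y[Q],P[Q,2]-t[2]][np.argsort(x[Q])][:40:2].round(0).tolist(),Q.sum(),np.median(y[Q]),y[Q].min(),y[Q].max())
E
```

```text
now [551.8 129.  146.4] [-180.     0.    87.1] w 13.6 t 40.75 F [ 0.6  0.1 -1.1]
0 slide [-0.11, 0.03, 11.64] turn [-0.0, 0.0, 0.1] |116 mm 0 deg
1 slide [-0.0, -0.0, 2.0] turn [0.0, 0.0, 0.0] |20 mm 0 deg
[[-101.0, 5.0, 7.0], [-98.0, 10.0, 8.0], [-96.0, 13.0, 4.0], [-93.0, -14.0, 6.0], [-87.0, 15.0, 8.0], [-82.0, 15.0, 6.0], [-78.0, -16.0, 6.0], [-74.0, -15.0, 6.0], [-67.0, -11.0, 7.0], [-62.0, 6.0, 5.0], [-55.0, -3.0, 6.0], [-53.0, 2.0, 11.0], [-53.0, 4.0, 9.0], [-52.0, -5.0, 7.0], [-50.0, -3.0, 10.0], [-50.0, 4.0, 6.0], [-48.0, -3.0, 11.0], [-48.0, -0.0, 8.0], [-47.0, -5.0, 5.0], [-45.0, 2.0, 6.0]] 62 -0.3621311929735611 -15.687613623576336 15.27423257768912
```

Centred. I lower it.

Call:
play_rows --turn '[[0,0,0],[0,0,0],[0,0,0],[0,0,0],[0,0,0]]' --slide '[[-0.1,0,3],[-0.15,0,6.5],[-0.15,0,10],[-0.15,0,11.6],[-0.15,0,11.6]]' --jaw '[255,255,255,255,255]'

```text
clock: 41.45
tcp_pos: [550.5, 125.8, 28.5]
orientation: [-3.137, 0.001, 1.517]
contact_force: [0.0, 0.1, 0.0]
gripper_width: 0.162
gripper_force: 60.5
```

Call:
play_rows --turn '[[0,0,0],[0,0,0],[0,0,0],[0,0,0],[0,0,0]]' --slide '[[0,0,0.5],[0,0,1],[0,0,1.5],[0,0,2],[0,0,2]]' --jaw '[255,255,255,255,255]'

```text
clock: 41.95
tcp_pos: [551.8, 127.1, 10.2]
orientation: [-3.141, 0.0, 1.518]
contact_force: [0.1, -0.7, -0.5]
gripper_width: 0.162
gripper_force: 60.5
```

Call:
play_rows --turn '[[0,0,0],[0,0,0],[0,0,0]]' --slide '[[0,0,0],[0,0,0],[0,0,0]]' --jaw '[255,255,255]'

```text
clock: 42.25
tcp_pos: [552.3, 127.3, 10.8]
orientation: [3.141, -0.0, 1.518]
contact_force: [-0.2, 0.2, -0.1]
gripper_width: 0.161
gripper_force: 60.5
```

Call:
play_rows --turn '[[0,0,0],[0,0,0],[0,0,0],[0,0,0],[0,0,0]]' --slide '[[0,0,0.15],[0,0,0.15],[0,0,0.15],[0,0,0.15],[0,0,0.15]]' --jaw '[255,255,180,180,180]'

```text
clock: 42.75
tcp_pos: [552.0, 127.2, 9.0]
orientation: [-3.141, -0.0, 1.518]
contact_force: [1.0, -0.2, -0.4]
gripper_width: 0.294
gripper_force: 0.0
```

Call:
play_rows --turn '[[0,0,0],[0,0,0],[0,0,0],[0,0,0],[0,0,0]]' --slide '[[0,0,-4],[0,0,-9],[0,0,-14],[0,0,-19],[0,0,-24]]' --jaw '[180,180,180,255,255]'

```text
clock: 43.25
tcp_pos: [551.6, 127.0, 251.2]
orientation: [3.141, -0.0, 1.518]
contact_force: [1.4, 0.1, -0.5]
gripper_width: -0.002
gripper_force: 0.0
```

Call:
play_rows --turn '[[0,0,0],[0,0,0],[0,0,0],[0,0,0],[0,0,0]]' --slide '[[-4,-4,-3],[-8,-8,-6],[-12,-12,-9],[-16,-16,-10],[-16,-16,-10]]' --jaw '[255,255,255,255,255]'

```text
clock: 43.75
tcp_pos: [382.2, -25.1, 349.8]
orientation: [3.141, 0.0, 1.519]
contact_force: [0.5, -1.9, 1.1]
gripper_width: -0.003
gripper_force: 0.0
```

```bash
python3 - <<'E'
from ov import *
from go import plan
plan()
p,_=snap('top')
C=(595.32,115.654,1.518);s=lambda k,f=0:[C[0]-.9986*k,C[1]+.053*k,C[2]+f]
overlay(p,None,{'brush_hake':s(-88),'loop_tool_c':s(-44,np.pi),'brush_engobe':s(0),'loop_tool_a':s(44,np.pi),'stick_0':s(88)},'ov5.png',(130,280,95,260))
P=cloud(5);x,y=local(P,C);L=(x>100)&(x<260)&(abs(y)<125)&(P[:,2]>60)
print('lid n',L.sum());
A=np.c_[P[L,2],np.ones(L.sum())];k=np.linalg.lstsq(A,x[L],rcond=None)[0];print('x=a z+b',k,'theta',np.pi/2+np.arctan(k[0]),'zmax',np.percentile(P[L,2],[50,99]),'xmax',x[L].max(), 'y',y[L].min(),y[L].max())
for sgn,nm in((1,'near'),(-1,'far')):
    M=(x>-200)&(x<-112)&(abs(y-70*sgn)<25)&(P[:,2]>56);print(nm,M.sum(),'x',np.percentile(x[M],[2,50,98]).round(1),'y',np.percentile(y[M],[2,50,98]).round(1),'z',np.percentile(P[M,2],[2,50,98]).round(1))
    A=np.c_[P[M,2],np.ones(M.sum())];print(np.linalg.lstsq(A,x[M],rcond=None)[0])
E
```

```text
now [382.2 -25.1 349.8] [180.   0.  87.] w -0.3 t 43.75 F [ 0.5 -1.9  1.1]
lid n 3820
x=a z+b [  0.16576027 111.31691978] theta 1.735062978039903 zmax [174.46319825 258.50815916] xmax 156.19562492429694 y -124.9456919469488 124.95490597046899
near 106 x [-143.4 -131.  -119. ] y [54.1 68.2 85.1] z [ 56.4  60.8 128.1]
[  -0.1560729  -118.00298831]
far 82 x [-139.7 -132.5 -120.8] y [-82.3 -65.1 -53.8] z [ 56.7 106.9 129.2]
[-1.88264307e-02 -1.29629433e+02]
```

View pics/ov5.png

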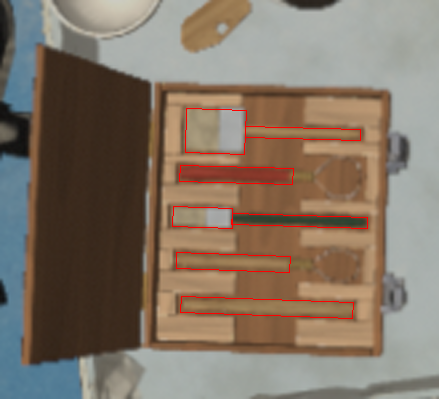

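All five tools fit their outlines in the recesses. Lid angle is about 1.735. Next I go behind the lid, above it first.

```bash
cat > cs.py <<'E'
from go import *
C=(595.32,115.654,1.518);u=np.array([np.cos(C[2]),np.sin(C[2])]);v=np.array([-u[1],u[0]])
def cw(x,y,z,yaw=87): p=np.array(C[:2])+x*u+y*v;return (p[0],p[1],z,yaw)
E
python3 - <<'E'
from cs import *
plan((430,150,350,87),cw(215,90,350),cw(208,90,240))
for th in np.arange(1.8,.3,-.1): print(round(th,2),'tcp x %.1f z %.1f'%(129-205*np.cos(th)+8*np.sin(th),40+205*np.sin(th)+8*np.cos(th)))
E
```

```text
now [384.2 -23.8 348.5] [-180.   -0.   87.] w 0.0 t 44.05 F [0.8 0.5 0.2]
0 slide [17.6, 3.66, -0.14] turn [-0.0, -0.0, 0.0] |180 mm 0 deg
1 slide [18.94, 7.7, 0.0] turn [0.0, 0.0, 0.0] |204 mm 0 deg
2 slide [-0.7, -0.0, 11.0] turn [0.0, 0.0, 0.0] |110 mm 0 deg
1.8 tcp x 183.4 z 237.8
1.7 tcp x 163.3 z 242.3
1.6 tcp x 143.0 z 244.7
1.5 tcp x 122.5 z 245.1
1.4 tcp x 102.0 z 243.4
1.3 tcp x 81.9 z 239.7
1.2 tcp x 62.2 z 234.0
1.1 tcp x 43.1 z 226.3
1.0 tcp x 25.0 z 216.8
0.9 tcp x 7.8 z 205.6
0.8 tcp x -8.1 z 192.6
0.7 tcp x -22.6 z 178.2
0.6 tcp x -35.7 z 162.4
0.5 tcp x -47.1 z 145.3
0.4 tcp x -56.7 z 127.2
```

Call:
play_rows --turn '[[0,0,0],[0,0,0],[0,0,0],[0,0,0],[0,0,0]]' --slide '[[4.4,0.9,0],[8.8,1.8,0],[13.2,2.7,0],[17.6,3.7,0],[17.6,3.7,0]]' --jaw '[255,255,255,255,255]'

```text
clock: 44.55
tcp_pos: [431.4, 155.1, 347.1]
orientation: [-3.139, -0.001, 1.526]
contact_force: [0.1, -0.6, 0.2]
gripper_width: -0.001
gripper_force: 0.0
```

Call:
play_rows --turn '[[0,0,0],[0,0,0],[0,0,0],[0,0,0],[0,0,0]]' --slide '[[4,1.6,0],[8,3.2,0],[12,4.8,0],[16,6.4,0],[19,7.7,0]]' --jaw '[255,255,255,255,255]'

```text
clock: 45.05
tcp_pos: [517.6, 338.1, 347.1]
orientation: [-3.139, 0.001, 1.52]
contact_force: [-0.7, -0.1, 0.6]
gripper_width: 0.0
gripper_force: 0.0
```

Call:
play_rows --turn '[[0,0,0],[0,0,0],[0,0,0]]' --slide '[[0,0,0],[0,0,0],[0,0,0]]' --jaw '[255,255,255]'

```text
clock: 45.35
tcp_pos: [516.7, 334.6, 348.6]
orientation: [-3.141, 0.001, 1.518]
contact_force: [-0.2, -0.5, -0.3]
gripper_width: -0.003
gripper_force: 0.0
```

```bash
python3 - <<'E'
from cs import *
plan(cw(208,90,240),cw(163,90,243))
E
```

```text
now [516.7 334.6 348.6] [-1.799e+02  1.000e-01  8.700e+01] w -0.2 t 45.35 F [-0.2 -0.5 -0.3]
0 slide [-0.64, 0.02, 10.86] turn [-0.1, 0.1, -0.0] |109 mm 0 deg
1 slide [-4.5, -0.0, -0.3] turn [0.0, 0.0, 0.0] |45 mm 0 deg
```

Call:
play_rows --turn '[[0,0,0],[0,0,0],[0,0,0],[0,0,0],[0,0,0]]' --slide '[[-0.6,0,3],[-0.6,0,6],[-0.6,0,9],[-0.6,0,10.9],[-0.6,0,10.9]]' --jaw '[255,255,255,255,255]'

```text
clock: 45.85
tcp_pos: [515.0, 327.2, 237.6]
orientation: [-3.137, 0.004, 1.517]
contact_force: [-0.1, -0.1, 0.1]
gripper_width: -0.001
gripper_force: 0.0
```

Call:
play_rows --turn '[[0,0,0],[0,0,0],[0,0,0],[0,0,0],[0,0,0]]' --slide '[[-2,0,0],[-3.5,0,0],[-4.5,0,-0.3],[-5.5,0,-0.4],[-6.5,0,-0.5]]' --jaw '[255,255,255,255,255]'

```text
clock: 46.35
tcp_pos: [513.6, 263.9, 246.4]
orientation: [3.14, -0.002, 1.518]
contact_force: [-0.6, 1.8, 0.8]
gripper_width: 0.001
gripper_force: 1.1
```

```bash
python3 - <<'E'
from cs import *
plan(cw(143,90,245))
E
```

```text
now [513.6 263.9 246.4] [ 1.799e+02 -1.000e-01  8.700e+01] w 0.1 t 46.35 F [-0.6  1.8  0.8]
0 slide [-0.07, -0.06, 0.14] turn [0.1, -0.1, -0.0] |2 mm 0 deg
```

Call:
play_rows --turn '[[0,0,0],[0,0,0],[0,0,0],[0,0,0],[0,0,0]]' --slide '[[-2,0,0],[-4.1,0,0.2],[-6.1,0,0.5],[-8.1,0,1.1],[-10,0,1.9]]' --jaw '[255,255,255,255,255]'

```text
clock: 46.85
tcp_pos: [508.4, 163.4, 226.8]
orientation: [3.139, -0.001, 1.518]
contact_force: [0.8, 1.1, 1.8]
gripper_width: 0.004
gripper_force: 0.9
```

Call:
play_rows --turn '[[0,0,0],[0,0,0],[0,0,0],[0,0,0],[0,0,0]]' --slide '[[-1.8,0,0.9],[-3.5,0,2],[-5.1,0,3.3],[-6.6,0,4.8],[-7.9,0,6.4]]' --jaw '[255,255,255,255,255]'

```text
clock: 47.35
tcp_pos: [504.1, 84.3, 162.3]
orientation: [3.14, 0.001, 1.518]
contact_force: [1.5, 0.4, 1.0]
gripper_width: 0.003
gripper_force: 0.6
```

```bash
python3 - <<'E'
from cs import *
plan(cw(-36,90,200),cw(-20,90,200))
from fit import *
P=cloud(3);x,y=local(P,C);L=(x>-100)&(x<110)&(abs(y)<125)&(P[:,2]>50)&(P[:,2]<230)&(y<20)
A=np.c_[x[L],np.ones(L.sum())];k=np.linalg.lstsq(A,P[L,2],rcond=None)[0];print(L.sum(),'theta',-np.arctan(k[0]))
E
```

```text
now [504.1  84.3 162.3] [179.9   0.   87. ] w 0.3 t 47.35 F [1.5 0.4 1. ]
0 slide [0.02, -0.05, -3.77] turn [0.1, 0.0, -0.0] |38 mm 0 deg
1 slide [1.6, 0.0, 0.0] turn [0.0, 0.0, 0.0] |16 mm 0 deg
3942 theta 0.5939398197148897
```

Call:
play_rows --turn '[[0,0,0],[0,0,0],[0,0,0],[0,0,0],[0,0,0]]' --slide '[[0,0,2],[0,0,4],[0,0,6],[0,0,8],[0,0,9.5]]' --jaw '[255,255,255,255,255]'

```text
clock: 48.0
tcp_pos: [504.5, 86.1, 67.2]
orientation: [3.14, 0.0, 1.519]
contact_force: [-0.2, -0.0, 1.4]
gripper_width: -0.0
gripper_force: 0.6
```

Call:
play_rows --turn '[[0,0,0],[0,0,0],[0,0,0],[0,0,0],[0,0,0]]' --slide '[[0,0,0.6],[0,0,1.1],[0,0,1.5],[0,0,1.8],[0,0,1.8]]' --jaw '[255,255,255,255,255]'

```text
clock: 48.5
tcp_pos: [504.1, 85.8, 49.1]
orientation: [3.141, -0.0, 1.518]
contact_force: [0.4, 0.0, -0.1]
gripper_width: 0.002
gripper_force: 0.0
```

Call:
play_rows --turn '[[0,0,0],[0,0,0],[0,0,0],[0,0,0]]' --slide '[[0,0,0.1],[0,0,0.2],[0,0,0.2],[0,0,0.2]]' --jaw '[255,255,255,255]'

```text
clock: 48.9
tcp_pos: [504.2, 85.8, 48.5]
orientation: [3.14, -0.0, 1.518]
contact_force: [-2.6, -0.8, 9.5]
gripper_width: -0.001
gripper_force: 4.8
```

```bash
python3 - <<'E'
from cs import *
plan(cw(-36,90,160),cw(-20,60,160))
from fit import *
P=cloud(4);x,y=local(P,C);L=(x>-110)&(x<110)&(y<10)&(y>-125)&(P[:,2]>30)&(P[:,2]<70)
A=np.c_[x[L],np.ones(L.sum())];k=np.linalg.lstsq(A,P[L,2],rcond=None)[0];print(L.sum(),'theta',-np.arctan(k[0]),k)
E
```

```text
now [504.2  85.8  48.5] [179.9  -0.   87. ] w -0.0 t 48.9 F [-2.6 -0.8  9.5]
0 slide [-0.13, -0.04, -11.15] turn [0.1, -0.0, -0.0] |112 mm 0 deg
1 slide [1.6, 3.0, 0.0] turn [0.0, 0.0, 0.0] |34 mm 0 deg
4318 theta 0.0001850373840388781 [-1.85037386e-04  4.77095034e+01]
```

The lid is shut (θ≈0). Now the near clamp.

Call:
play_rows --turn '[[0,0,0],[0,0,0],[0,0,0],[0,0,0],[0,0,0]]' --slide '[[0,0,-3],[0,0,-7],[0,0,-11.2],[0,0,-11.2],[0,0,-11.2]]' --jaw '[255,255,255,255,255]'

```text
clock: 49.6
tcp_pos: [504.2, 85.8, 159.9]
orientation: [3.139, -0.001, 1.518]
contact_force: [-0.1, 0.1, -0.9]
gripper_width: -0.002
gripper_force: 0.0
```

```bash
python3 - <<'E'
from cs import *
plan(cw(-190,70,160),cw(-190,70,112),cw(-145,70,113.5))
E
```

```text
now [504.2  85.8 159.9] [179.9  -0.   87. ] w -0.2 t 49.6 F [-0.1  0.1 -0.9]
0 slide [-15.53, 1.94, -0.01] turn [0.1, -0.0, -0.0] |157 mm 0 deg
1 slide [-0.0, -0.0, 4.8] turn [0.0, 0.0, 0.0] |48 mm 0 deg
2 slide [4.5, 0.0, -0.15] turn [0.0, 0.0, 0.0] |45 mm 0 deg
```

Call:
play_rows --turn '[[0,0,0],[0,0,0],[0,0,0],[0,0,0],[0,0,0]]' --slide '[[-4,0.5,-1],[-8,1,-1],[-12,1.5,-1],[-15.5,1.95,-1],[-15.5,1.95,-1]]' --jaw '[255,255,255,255,255]'

```text
clock: 50.1
tcp_pos: [514.4, -73.4, 167.1]
orientation: [-3.138, 0.001, 1.514]
contact_force: [-0.6, 0.4, 0.3]
gripper_width: -0.001
gripper_force: 0.0
```

Call:
play_rows --turn '[[0,0,0],[0,0,0],[0,0,0],[0,0,0],[0,0,0]]' --slide '[[0,0,2],[0,0,4],[0,0,5.8],[0,0,5.8],[0,0,5.8]]' --jaw '[255,255,255,255,255]'

```text
clock: 50.6
tcp_pos: [514.6, -69.5, 110.2]
orientation: [-3.139, -0.001, 1.519]
contact_force: [0.4, 0.5, 0.5]
gripper_width: -0.001
gripper_force: 0.0
```

```bash
python3 - <<'E'
from cs import *
plan(cw(-190,70,112))
E
```

```text
now [514.6 -69.5 110.2] [-179.9   -0.    87. ] w -0.1 t 50.6 F [0.4 0.5 0.5]
0 slide [-0.08, 0.08, -0.18] turn [-0.1, -0.0, 0.0] |2 mm 0 deg
```

Call:
play_rows --turn '[[0,0,0],[0,0,0],[0,0,0],[0,0,0],[0,0,0]]' --slide '[[2.5,0,0],[3.7,0,-0.1],[4.8,0,-0.1],[5.8,0,-0.1],[6.9,0,0.2]]' --jaw '[255,255,255,255,255]'

```text
clock: 51.1
tcp_pos: [519.3, -0.7, 109.6]
orientation: [3.14, 0.0, 1.518]
contact_force: [0.4, -0.4, 1.1]
gripper_width: -0.001
gripper_force: 0.5
```

Call:
play_rows --turn '[[0,0,0],[0,0,0],[0,0,0],[0,0,0],[0,0,0]]' --slide '[[1.1,0,0.5],[2.1,0,1.2],[2.9,0,2.1],[3.5,0,3.2],[3.9,0,4.2]]' --jaw '[255,255,255,255,255]'

```text
clock: 51.6
tcp_pos: [520.6, 38.3, 65.7]
orientation: [-3.141, -0.0, 1.519]
contact_force: [0.8, -0.4, 0.3]
gripper_width: -0.002
gripper_force: 0.4
```

Call:
play_rows --turn '[[0,0,0],[0,0,0],[0,0,0],[0,0,0]]' --slide '[[0,0,0.2],[0,0,0.4],[0,0,0.5],[0,0,0.5]]' --jaw '[255,255,255,255]'

```text
clock: 52.0
tcp_pos: [520.9, 37.4, 62.1]
orientation: [3.141, 0.0, 1.518]
contact_force: [-0.2, 0.6, -0.2]
gripper_width: -0.001
gripper_force: 0.0
```

Call:
play_rows --turn '[[0,0,0],[0,0,0],[0,0,0],[0,0,0]]' --slide '[[0,0,0.1],[0,0,0.2],[0,0,0.25],[0,0,0.25]]' --jaw '[255,255,255,255]'

```text
clock: 52.4
tcp_pos: [521.2, 37.6, 60.9]
orientation: [3.14, -0.0, 1.518]
contact_force: [-2.2, -0.8, 9.1]
gripper_width: -0.002
gripper_force: 4.4
```

```bash
python3 - <<'E'
from cs import *
plan(cw(-82,70,160),cw(-190,70,165),cw(-190,-70,165),cw(-190,-70,112))
E
```

```text
now [521.2  37.6  60.9] [179.9  -0.   87. ] w -0.2 t 52.4 F [-2.2 -0.8  9.1]
0 slide [-0.01, 0.0, -9.91] turn [0.1, -0.0, -0.0] |99 mm 0 deg
1 slide [-10.8, -0.0, -0.5] turn [0.0, 0.0, 0.0] |108 mm 0 deg
2 slide [-0.01, 14.0, 0.0] turn [0.0, 0.0, 0.0] |140 mm 0 deg
3 slide [-0.0, -0.0, 5.3] turn [0.0, 0.0, 0.0] |53 mm 0 deg
```

The near clamp is down (9 N at z=60.9). Now the far one.

Call:
play_rows --turn '[[0,0,0],[0,0,0],[0,0,0],[0,0,0],[0,0,0]]' --slide '[[0,0,-3.5],[0,0,-7],[0,0,-11],[-4,0,-11],[-8,0,-11]]' --jaw '[255,255,255,255,255]'

```text
clock: 52.9
tcp_pos: [517.5, -42.6, 171.3]
orientation: [3.137, 0.0, 1.521]
contact_force: [0.5, 0.3, -1.0]
gripper_width: -0.003
gripper_force: 0.0
```

Call:
play_rows --turn '[[0,0,0],[0,0,0],[0,0,0],[0,0,0],[0,0,0]]' --slide '[[-2.8,0,0],[-2.8,4.5,0],[-2.8,9,0],[-2.8,14,0],[-2.8,14,0]]' --jaw '[255,255,255,255,255]'

```text
clock: 53.4
tcp_pos: [660.3, -78.2, 167.8]
orientation: [3.138, 0.0, 1.518]
contact_force: [-1.0, 0.8, 0.1]
gripper_width: -0.001
gripper_force: 0.0
```

Call:
play_rows --turn '[[0,0,0],[0,0,0],[0,0,0]]' --slide '[[0,0,0],[0,0,0],[0,0,0]]' --jaw '[255,255,255]'

```text
clock: 53.7
tcp_pos: [653.8, -77.5, 170.0]
orientation: [-3.141, -0.0, 1.518]
contact_force: [0.2, -0.3, 0.1]
gripper_width: 0.007
gripper_force: 0.0
```

```bash
python3 - <<'E'
from cs import *
plan(cw(-190,-70,112))
E
```

```text
now [653.8 -77.5 170. ] [-180.   -0.   87.] w 0.6 t 53.7 F [ 0.2 -0.3  0.1]
0 slide [-0.02, 0.14, 5.8] turn [-0.0, -0.0, -0.0] |58 mm 0 deg
```

Call:
play_rows --turn '[[0,0,0],[0,0,0],[0,0,0],[0,0,0],[0,0,0]]' --slide '[[0,0.1,2],[0,0.1,4],[0,0.1,5.8],[0,0.1,5.8],[0,0.1,5.8]]' --jaw '[255,255,255,255,255]'

```text
clock: 54.2
tcp_pos: [655.6, -77.6, 112.3]
orientation: [3.141, -0.0, 1.518]
contact_force: [0.6, 0.3, -0.2]
gripper_width: -0.004
gripper_force: 0.0
```

Call:
play_rows --turn '[[0,0,0],[0,0,0],[0,0,0],[0,0,0],[0,0,0]]' --slide '[[2.5,0,0],[3.7,0,-0.1],[4.8,0,-0.1],[5.8,0,-0.1],[6.9,0,0.2]]' --jaw '[255,255,255,255,255]'

```text
clock: 54.7
tcp_pos: [660.1, -8.3, 110.4]
orientation: [3.14, 0.0, 1.518]
contact_force: [0.7, -1.3, 1.8]
gripper_width: 0.001
gripper_force: 0.5
```

Call:
play_rows --turn '[[0,0,0],[0,0,0],[0,0,0],[0,0,0],[0,0,0]]' --slide '[[1.1,0,0.5],[2.1,0,1.2],[2.9,0,2.1],[3.5,0,3.2],[3.9,0,4.2]]' --jaw '[255,255,255,255,255]'

```text
clock: 55.2
tcp_pos: [661.4, 30.9, 66.1]
orientation: [-3.141, -0.0, 1.519]
contact_force: [0.2, -0.7, 0.6]
gripper_width: -0.002
gripper_force: 0.4
```

Call:
play_rows --turn '[[0,0,0],[0,0,0],[0,0,0],[0,0,0]]' --slide '[[0,0,0.2],[0,0,0.4],[0,0,0.5],[0,0,0.5]]' --jaw '[255,255,255,255]'

```text
clock: 55.6
tcp_pos: [661.7, 29.9, 62.6]
orientation: [3.141, 0.0, 1.518]
contact_force: [-0.6, -0.7, 1.2]
gripper_width: -0.002
gripper_force: 0.0
```

Call:
play_rows --turn '[[0,0,0],[0,0,0],[0,0,0],[0,0,0]]' --slide '[[0,0,0.1],[0,0,0.2],[0,0,0.3],[0,0,0.3]]' --jaw '[255,255,255,255]'

```text
clock: 56.0
tcp_pos: [662.0, 30.2, 60.9]
orientation: [3.14, -0.0, 1.518]
contact_force: [-0.9, 0.5, 6.5]
gripper_width: -0.003
gripper_force: 3.2
```

Call:
play_rows --turn '[[0,0,0],[0,0,0],[0,0,0],[0,0,0],[0,0,0]]' --slide '[[0,0,-3],[0,0,-7],[0,0,-11],[-4,0,-14],[-8,0,-14]]' --jaw '[255,255,255,255,255]'

```text
clock: 56.5
tcp_pos: [660.1, -49.9, 205.4]
orientation: [3.13, 0.001, 1.521]
contact_force: [0.6, -0.4, 0.1]
gripper_width: 0.001
gripper_force: 0.0
```

Call:
play_rows --turn '[[0,0,0],[0,0,0],[0,0,0],[0,0,0],[0,0,0]]' --slide '[[-4,-4,0],[-8,-8,0],[-12,-12,0],[-12,-15,0],[-12,-15,0]]' --jaw '[255,255,255,255,255]'

```text
clock: 57.0
tcp_pos: [495.5, -162.6, 199.2]
orientation: [-3.136, -0.0, 1.514]
contact_force: [0.8, -0.1, 0.7]
gripper_width: -0.0
gripper_force: 0.0
```

```bash
python3 - <<'E'
from cs import *
from fit import *
plan()
P=cloud(4);x,y=local(P,C);L=(x>-45)&(x<110)&(abs(y)<125)&(P[:,2]>30)&(P[:,2]<70)
k=np.linalg.lstsq(np.c_[x[L],np.ones(L.sum())],P[L,2],rcond=None)[0];print('lid theta',-np.arctan(k[0]),k)
for s in(1,-1):
    M=(x>-122)&(x<-58)&(abs(y-70*s)<7);k=np.linalg.lstsq(np.c_[x[M],np.ones(M.sum())],P[M,2],rcond=None)[0];print(M.sum(),'clamp z',np.median(P[M,2]).round(1),'angle',np.arctan(k[0]).round(3),'n>75:',((x>-170)&(x<-50)&(abs(y-70*s)<25)&(P[:,2]>75)).sum())
snap('scene','end.png')
E
```

```text
now [ 495.5 -162.6  199.2] [-179.7   -0.    86.8] w -0.0 t 57.0 F [ 0.8 -0.1  0.7]
lid theta -0.002072000311123862 [2.07200328e-03 4.76691178e+01]
138 clamp z 60.4 angle 0.001 n>75: 0
136 clamp z 60.5 angle 0.015 n>75: 0
```

View pics/end.png

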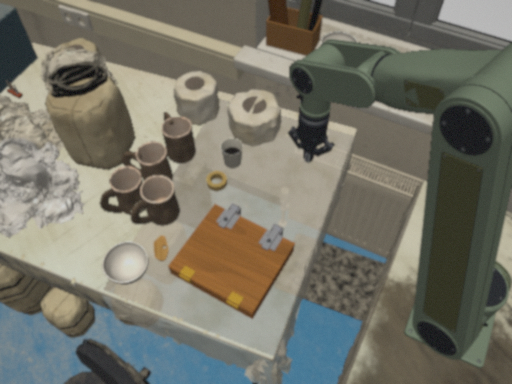

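The lid is shut and both clamp arms lie flat on it, at about (230,215) and (272,238). The beaker and tape roll have not moved, and the arm is clear.

```bash
python3 -c "
from rig import ticket; print(ticket.close_job())"
```

```text
the job is handed in; nothing more can be done
None
```

All five tools are in their recesses the right way round, the lid is shut, both clamp arms are folded flat on top, and the job is handed in at about 57 s on the robot clock, with no verdict returned.

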